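Load the prism dial under its brake

ROBOT

A 6-joint arm with a two-finger parallel gripper is mounted at the origin on the work surface. World frame = base frame: x ahead of the robot, y to its left, z up, the work surface at z = 0. Lengths are in m, angles in rad, forces in N, time in s.
With the tool pointing down it reaches from about 0.3 to 0.85 m from the base axis. Payload 4.2 kg.
Tool frame: the origin (TCP) lies between the finger pads; the fingertips stand 22 mm ahead of it and the grasp point (between the pads) lies 3 mm ahead of it; x points along the fingers, y is the direction in which the jaws open and shut, and the axes are right-handed (so a half turn about x gives the same grasp; the last joint's range is limited). The gripper opens to 91 mm and grips with 3 to 60 N. Pads are 32 mm wide; open, the fingers measure 118 mm over their backs; the gripper's body (76 mm by 178 mm) begins 60 mm behind the grasp point.
Start: joints at [-1.32, 0.32, 1.565, -0, 1.257, -0.02], TCP at [0.154, -0.554, 0.236] pointing down, gripper open.
Joint ranges: [-3.11, 3.11], [-0.84, 2.01], [0.21, 2.61], [-1.34, 4.49], [0.05, 2.63], [-2.56, 2.56]. Speed limits (rad/s): [2.57, 2.57, 3.14, 3.14, 3.14, 3.14].

INTERFACE

Orientations are given as a unit quaternion [w, x, y, z].
In Python, from workcell import r gives the robot as it stands.
- The arm moves only by the tool servo_tool, never from a script. Its argument "moves" is a list of rows, each an object with "rot": the turn, a rotation vector about the tool's x, y, z in rad, a list of three; "slide": the shift along the tool's x, y, z in cm, a list of three; "grip": the closure, from 0 (fully open) to 1 (shut). A call has 1 to 12 rows; each row shifts and turns the commanded pose from where the row before left it, along the tool's axes as they then stand; what a row does not reach is not made up. A row lasts 1/12 s, in which the tool goes at most 41.7 mm and 7.16 degrees, less where a joint would pass 70% of its speed; a pose out of reach is approached as far as the arm can. A call with a gripper value outside its range is refused whole. The fingers move at their own pace and stop on an object; the grip force is fixed at half the most. Time passes only in rows, so rows that do not move let the fingers close. It gives the time, the measured TCP pose, the force and the opening at its end, in the units of the state.
- r.get_state(): the state, without advancing time (a new reading comes with each control period).
- r.read_camera(name): name is "side" or "top"; returns the picture (480x640x3 uint8, red, green, blue); there is no depth.
- r.get_calibration(name): a dict with "K" (3x3 intrinsics, pixels), "xyz" and "rotation" of the camera in the world. Camera axes: x right, y up, looking along -z (the intrinsics and any distortion apply to the point x, -y, -z); pixel columns grow to the right and rows downward; lengths in m; the calibration is good to about 2 mm. A picture is of the moment at which its call begins. get_calibration takes no time and is no camera call.
- r.job_done(): hands the job in, once; it reports no verdict.
The state is a dict: "time_s": time; "joint_pos": joint angles; "joint_velocities": joint speeds; "effort": joint torques, N m; "eef_pos": TCP position; "eef_rot": TCP orientation; "contact_force": force on the tool from outside, world axes, zero at the start; "wrist_torque": the same for the moment, N m; "grip_width": finger opening in m.
Only numpy, scipy, OpenCV 4.12 (cv2) and the standard library are available. Lean on these libraries where they do the work, as an engineer would, in place of code of your own. Each camera call takes 0.05 s, during which the arm holds its last target.

TASK

Put the dial's brake on first: pull its lever towards you to the last notch, where it stays by itself, so that the dial is held; then open the drawer and plug every prism cell in it fully home into an empty nest of the dial. When all of them are in, press the release button so that the lever springs right back and the dial runs free, and shut the drawer fully. Leave the other parts on the bench and on the drawer unit where they lie.

Things in the scene. Friction and masses are not known exactly. Their poses are not given: they have to be found in the camera images.
- cell0: A prism cell: aluminium block on a brass foot, 40 (x) x 28 (y) x 32 mm tall, foot (lower 14 mm) bevelled 2.5 mm at the bottom, about 0.16 kg; a glass roof prism 32 x 20 mm stands 10 mm proud of its top. All cells are alike; 2 to 4 are present (None = absent), in a row in the drawer, long sides along the front, 56 mm apart, 76 mm behind the front panel. Origin: centre of its underside, z up.
- cell1: A prism cell: aluminium block on a brass foot, 40 (x) x 28 (y) x 32 mm tall, foot (lower 14 mm) bevelled 2.5 mm at the bottom, about 0.16 kg; a glass roof prism 32 x 20 mm stands 10 mm proud of its top. All cells are alike; 2 to 4 are present (None = absent), in a row in the drawer, long sides along the front, 56 mm apart, 76 mm behind the front panel. Origin: centre of its underside, z up.
- cell2: A prism cell: aluminium block on a brass foot, 40 (x) x 28 (y) x 32 mm tall, foot (lower 14 mm) bevelled 2.5 mm at the bottom, about 0.16 kg; a glass roof prism 32 x 20 mm stands 10 mm proud of its top. All cells are alike; 2 to 4 are present (None = absent), in a row in the drawer, long sides along the front, 56 mm apart, 76 mm behind the front panel. Origin: centre of its underside, z up.
- cell3: A prism cell: aluminium block on a brass foot, 40 (x) x 28 (y) x 32 mm tall, foot (lower 14 mm) bevelled 2.5 mm at the bottom, about 0.16 kg; a glass roof prism 32 x 20 mm stands 10 mm proud of its top. All cells are alike; 2 to 4 are present (None = absent), in a row in the drawer, long sides along the front, 56 mm apart, 76 mm behind the front panel. Origin: centre of its underside, z up.
- nest0 (a point): One of four alike nests on the dial, 90 degrees apart, 55 mm from its axis: dark steel frame 56 x 44 x 14 mm high round a hole 42 x 30 mm, 14 mm deep. Point: centre of the hole's floor (the dial's top face), where the underside of a fully home cell rests. The hole's long side is radial: this point's x axis (frame turns with the dial). Any cell fits, either way round.
- nest1 (a point): One of four alike nests on the dial, 90 degrees apart, 55 mm from its axis: dark steel frame 56 x 44 x 14 mm high round a hole 42 x 30 mm, 14 mm deep. Point: centre of the hole's floor (the dial's top face), where the underside of a fully home cell rests. The hole's long side is radial: this point's y axis (frame turns with the dial). Any cell fits, either way round.
- nest2 (a point): One of four alike nests on the dial, 90 degrees apart, 55 mm from its axis: dark steel frame 56 x 44 x 14 mm high round a hole 42 x 30 mm, 14 mm deep. Point: centre of the hole's floor (the dial's top face), where the underside of a fully home cell rests. The hole's long side is radial: this point's x axis (frame turns with the dial). Any cell fits, either way round.
- nest3 (a point): One of four alike nests on the dial, 90 degrees apart, 55 mm from its axis: dark steel frame 56 x 44 x 14 mm high round a hole 42 x 30 mm, 14 mm deep. Point: centre of the hole's floor (the dial's top face), where the underside of a fully home cell rests. The hole's long side is radial: this point's y axis (frame turns with the dial). Any cell fits, either way round.
- dial_center (a point): Centre of the dial's top face, 52 mm above the bench. Aluminium dial 180 mm across with a low hub, on a grey stand 30 mm high that reaches 130 mm towards the robot, 120 mm away from it, 95 mm left and 190 mm right of the dial's axis. z up.
- dial (a joint): Dial angle, rad, counter-clockwise from above; starts between -0.75 and 0.75. Turns almost freely while the brake is off; with the lever in its last notch it holds against about 1 N m.
- brake_lever (a joint): Brake lever angle, rad: 0 = off, upright, held by a spring; grows as its top is pulled to the robot; end stop 1.08. A pawl catches it at 0.31, 0.63 and 0.95 (first, second, last notch): pull past 1.0, let go, and it settles back to 0.95. Takes up to 9 N at the grip. It cannot go back until the release button is pressed.
- lever_grip (a point): Point on the axis of the lever's cream grip, 85 mm from the pivot. The grip is a round bar 17 to 21 mm across, from 50 to 105 mm from the pivot (the end); z points along the lever to its free end. The lever stands at the right of the stand, 155 mm right of the dial's axis.
- lever_pivot (a point): The lever's pivot, 88 mm above the bench, in the lever's mid-plane, between grey cheek plates 31 mm wide over all and 102 mm high. Frame fixed to the stand: x away from the robot, y left (the pivot's axis), z up. The lever's end swings from straight up (0) towards -x of this frame.
- release_button (a joint): Release button travel, m: 0 = up, 0.008 = fully down. It carries the pawl, so it bobs while the lever is pulled. Takes 2.8 N to start and about 6 N fully down. Held fully down for half a second it lets the lever spring right back; let go early, the lever catches in a lower notch.
- button_top (a point): Centre of the top of the round black release button, 26 mm across, 70 mm above the bench when up, pressed straight down. It stands 170 mm from the lever's pivot towards the robot, in the lever's plane, in a guide 40 mm across and 50 mm high. Frame as lever_pivot's.
- drawer (a joint): Drawer opening, m: 0 = shut, 0.150 = fully out; starts between 0 and 0.02. Slides towards the robot against 1.2 N of friction and stays where it is left. Inside, two low cross rails, 12 mm above the tray floor, keep the cells between 35 and 118 mm behind the inner face of the front panel (14 mm thick).
- drawer_handle (a point): Middle of the drawer's bar handle, 50 mm high: bar 11 mm thick, 110 mm long along y, its centre 35 mm before the front panel (top at 76 mm). Frame: x into the wooden unit (220 deep, 270 wide, 85 mm high), y left. Tray: floor 16 mm above the bench, sides 16 mm above the floor; 150 mm of it is clear of the unit when fully open.
- eyepiece: Bystander: matte black eyepiece housing, 42 mm across, 50 mm tall. Origin: centre of its underside.
- hood: Bystander: copper objective hood, a tube 60 mm across, 46 mm tall. Origin: centre of its underside.
- prism_plate: Bystander: steel prism plate with two holes, 80 x 52 x 5 mm. Origin: centre of its underside.
- ring0: Bystander: knurled brass retaining ring, 46 mm across, 9 mm high, lying on the bench. Origin: centre of its underside.
- ring1: Bystander: knurled brass retaining ring, 46 mm across, 9 mm high, lying on the bench. Origin: centre of its underside.
- ring2: Bystander: knurled brass retaining ring, 46 mm across, 9 mm high, lying on top of the drawer unit. Origin: centre of its underside.

How it is judged:
By the outcome, as a careful person would: the job done as asked, in the order asked, and still so for the second after the job is handed in, with the robot touching nothing.
Of cell0, cell1, cell2, cell3 only 2 to 4 are there at a start; the rules pass over those that are not, and their reading is None.
At some moment in a run one of cell0, cell1, cell2, cell3 may be knocked a few centimetres aside while the robot is not near it.
It also fails if it takes over 210 s, if anything falls off the work surface, if the arm or the gripper's body presses on something with over 40 N, if the wrist force passes 120 N, or if a joint passes its speed limit or range.

## Working session

There is one attempt and no reset: what is moved stays moved. The work goes in short steps, Python scripts to look and compute and a tool call to move; the robot and the scene stay as the last step left them, time stands still between calls to the robot, and variables do not carry over. Pictures are saved under pics/ and viewed, and the job is handed in when it is done.

Besides the shell and the picture viewer there is one more tool, called after "Emit:" as name(argument=value, ...), one argument or row to a line, values as JSON. servo_tool: Moves the arm, as the interface text tells. Its arguments: {"type":"object","properties":{"moves":{"type":"array","items":{"type":"object","properties":{"rot":{"type":"array","items":{"type":"number"}},"slide":{"type":"array","items":{"type":"number"}},"grip":{"type":"number"}}}}},"required":["moves"]}

```bash
ls -la; mkdir -p pics; python3 - <<'E'
from workcell import r
import cv2,numpy as np
s=r.get_state()
for k,v in s.items(): print(k,np.round(v,4))
for n in("side","top"):
    im=r.read_camera(n); cv2.imwrite(f"pics/{n}0.png",im[:,:,::-1])
    c=r.get_calibration(n); print(n,c)
E
```

```text
total 12
drwxr-xr-x  3 agent agent 4096 Dec  6 14:39 .
drwxr-xr-x 23 root  root  4096 Dec  6 14:39 ..
drwxr-xr-x  2 agent agent 4096 Dec  6 14:39 pics
time_s 0.0
joint_pos [-1.32    0.3203  1.5657  0.      1.2573 -0.02  ]
joint_velocities [-0.0004 -0.0005 -0.0002  0.0004 -0.0018 -0.0003]
effort [-2.70000e-03 -4.12459e+01 -2.31973e+01  7.25000e-02  4.58000e-02
 -1.00000e-04]
eef_pos [ 0.1537 -0.5536  0.2351]
eef_rot [-0.0948 -0.7006 -0.0961  0.7007]
contact_force [ 0.2509 -0.632   0.6562]
wrist_torque [0.0103 0.0302 0.009 ]
grip_width 0.0915
side {'K': array([[448.28619806,   0.        , 319.71222826],
       [  0.        , 448.28619806, 236.60084417],
       [  0.        ,   0.        ,   1.        ]]), 'xyz': array([ 0.42020313, -1.04359231,  0.80868531]), 'rotation': array([ 0.87163456,  0.48112146, -0.03453291, -0.08707936])}
top {'K': array([[510.56373525,   0.        , 320.99441609],
       [  0.        , 510.56373525, 229.76056424],
       [  0.        ,   0.        ,   1.        ]]), 'xyz': array([ 0.3823598 , -0.00322469,  1.67793724]), 'rotation': array([-0.70463051, -0.04535331,  0.04518703,  0.70668031])}
```

View pics/side0.png

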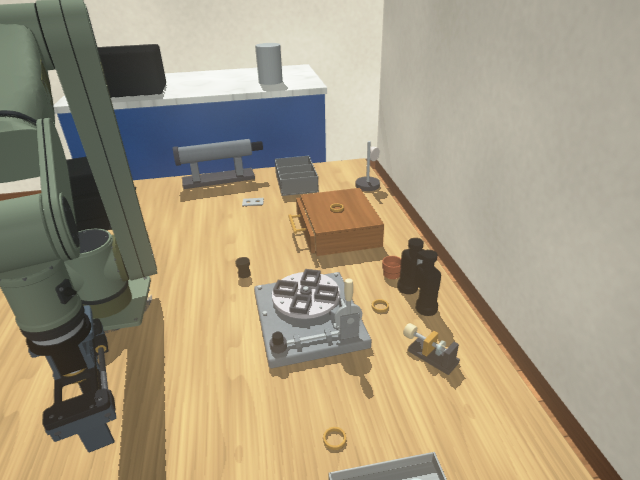

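View pics/top0.png

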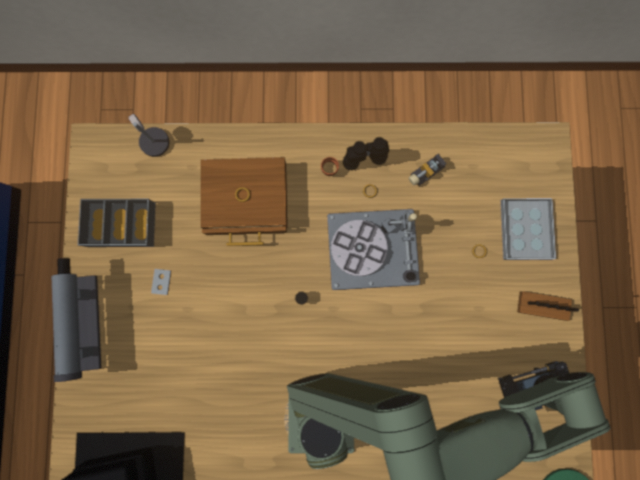

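```bash
cat > h.py <<'E'
import numpy as np,cv2
from scipy.spatial.transform import Rotation as R
from workcell import r
C={n:r.get_calibration(n) for n in("side","top")}
def rot(q): return R.from_quat([q[1],q[2],q[3],q[0]])
def proj(n,p):
    c=C[n]; q=rot(c["rotation"]).inv().apply(np.atleast_2d(p)-c["xyz"])
    q=q*[1,-1,-1]; u=q@c["K"].T; return u[:,:2]/u[:,2:]
def back(n,px,z):
    c=C[n]; px=np.atleast_2d(px); d=np.c_[px,np.ones(len(px))]@np.linalg.inv(c["K"]).T
    d=rot(c["rotation"]).apply(d*[1,-1,-1]); t=(z-c["xyz"][2])/d[:,2]; return c["xyz"]+d*t[:,None]
def snap(n,name,crop=None,f=1):
    im=r.read_camera(n)[:,:,::-1].copy(); cv2.imwrite(f"pics/{name}_full.png",im)
    save(im,name,crop,f); return im
def save(im,name,crop,f,pts=None):
    if crop: x0,y0,x1,y1=crop
    else: x0=y0=0;y1,x1=im.shape[:2]
    o=cv2.resize(im[y0:y1,x0:x1],None,fx=f,fy=f,interpolation=cv2.INTER_CUBIC)
    if pts is not None:
        for p in pts: cv2.circle(o,tuple(np.int32(((np.array(p)-[x0,y0]+.5)*f))),2,(0,0,255),-1)
    cv2.imwrite(f"pics/{name}.png",o)
def st():
    s=r.get_state(); print("t",round(s["time_s"],2),"p",np.round(s["eef_pos"],4),"q",np.round(s["eef_rot"],3),"F",np.round(s["contact_force"],1),"w",round(s["grip_width"],4)); return s
def tri(a,b): # pixel in side, top -> point
    from scipy.optimize import least_squares
    s=least_squares(lambda p: np.r_[(proj("side",p)[0]-a),(proj("top",p)[0]-b)],[.6,0,.1]); return s.x,s.fun
E
python3 - <<'E'
from h import *
t=cv2.imread("pics/top0.png"); s=cv2.imread("pics/side0.png")
save(t,"tdial",(320,200,430,300),7); save(t,"tdraw",(190,150,300,255),7)
save(s,"sdial",(240,255,380,365),5); save(s,"sdraw",(280,180,390,260),7)
print(back("top",[[360,247],[243,240]],0.052))
E
```

```text
[[ 0.53590704 -0.12768084  0.052     ]
 [ 0.55950692  0.24675396  0.052     ]]
```

View pics/tdial.png

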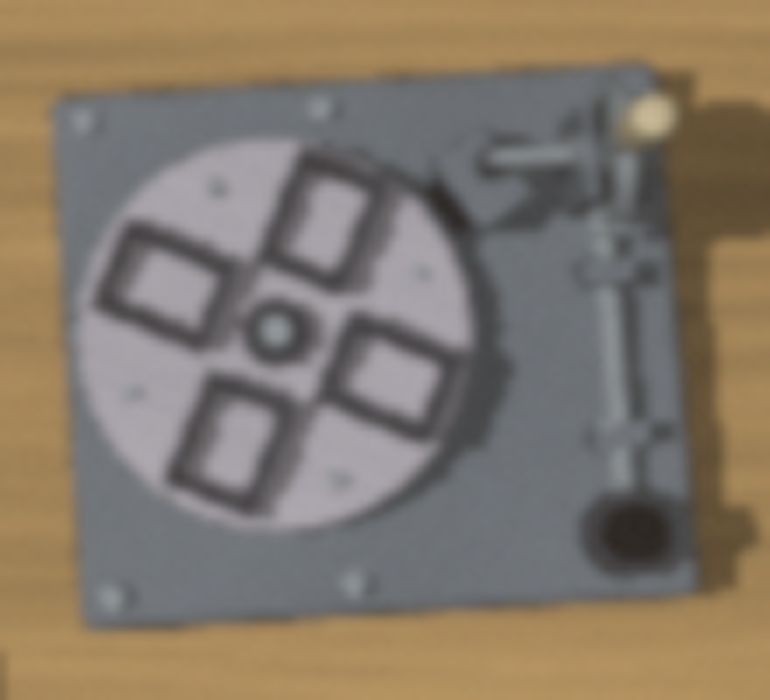

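View pics/tdraw.png

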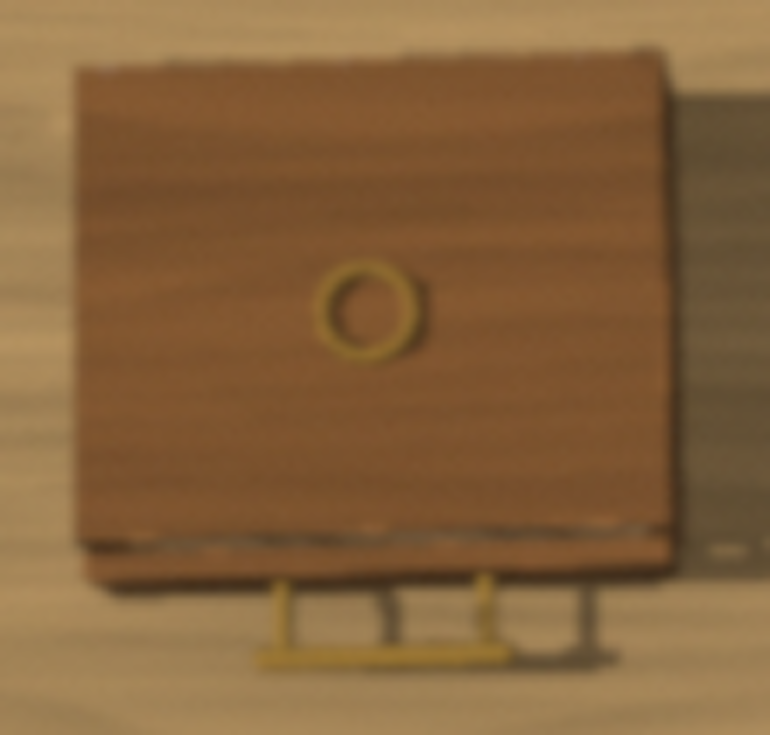

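View pics/sdial.png

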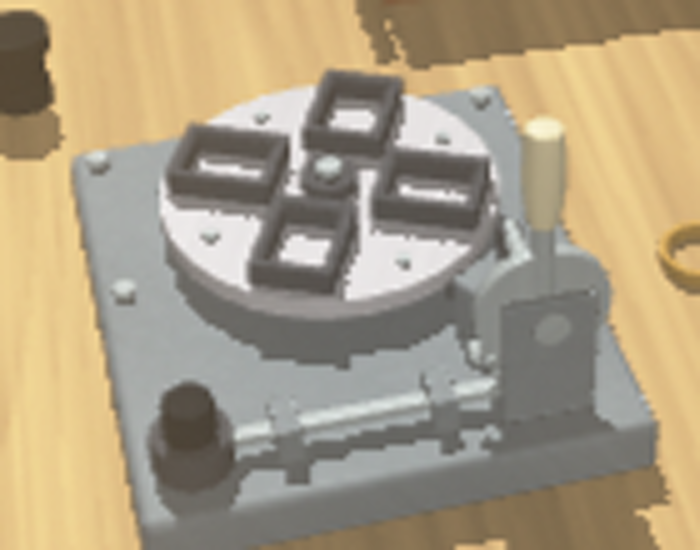

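View pics/sdraw.png

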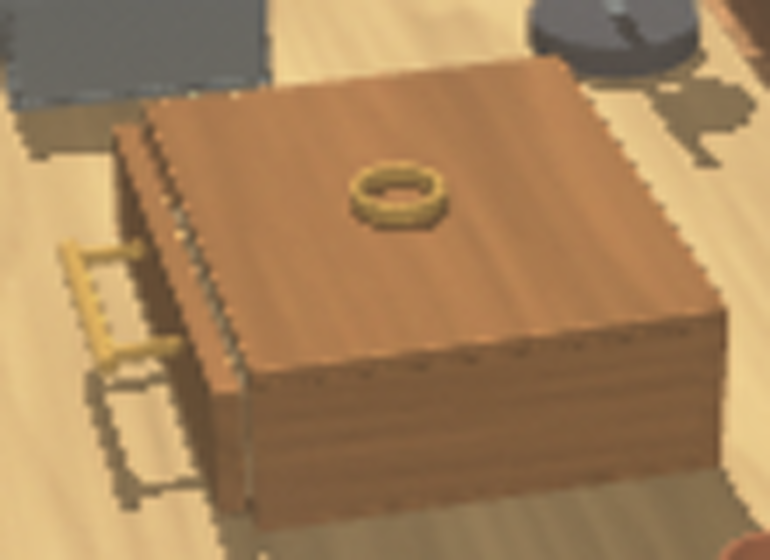

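```bash
cat > fit1.py <<'E'
from h import *
from scipy.optimize import least_squares
def T(p,l): 
    c,s=np.cos(p[2]),np.sin(p[2]); l=np.atleast_2d(l); return np.c_[p[0]+c*l[:,0]-s*l[:,1],p[1]+s*l[:,0]+c*l[:,1],l[:,2]]
tc=lambda a:(np.array(a,float))/7+[320,200]-.5
sc=lambda a:(np.array(a,float))/5+[240,255]-.5
L=lambda pv:np.array([[-.13,.095,.03],[.12,.095,.03],[-.13,-.19,.03],[.12,-.19,.03],[0,0,.052],[pv-.17,-.155,.07],[pv,-.155,.193]])
tp=tc([[85,628],[57,97],[698,590],[655,65],[276,333],[634,530],[655,117]])
sp=sc([[75,157],[495,90],[147,522],[655,430],[333,192],[188,395],[545,127]])
def f(q):
    P=T(q,L(q[3])); a=proj("top",P)-tp; b=proj("side",P)-sp
    a[4]*=2; b[4]*=.3
    return np.r_[a.ravel(),b.ravel()]
s=least_squares(f,[.53,-.13,0,.06],loss="soft_l1"); print(s.x); print(np.round(f(s.x).reshape(-1,2),1))
P=T(s.x,L(s.x[3])); print(np.round(P,4))
# shift-only check for top camera
for n,px in(("top",tp),("side",sp)):
    o=np.array([back(n,px[i],P[i,2])[0] for i in range(7)]); print(n,np.round(o-P,4)[:,:2].tolist())
# unit
td=lambda a:(np.array(a,float))/7+[190,150]-.5
sd=lambda a:(np.array(a,float))/7+[280,180]-.5
print("unit top", np.round(back("top",td([[76,68],[660,55],[670,525],[82,545]]),.085),4))
print("unit side", np.round(back("side",sd([[555,60],[722,310],[247,375],[147,103]]),.085),4))
print("bar top", np.round(back("top",td([[258,660],[508,653]]),.05),4))
print("bar side", np.round(back("side",sd([[66,245],[106,358]]),.05),4))
E
python3 fit1.py
```

```text
[ 0.53601534 -0.12384888  0.04976559  0.07135317]
[[-0.4  0.3]
 [-0.6 -0.7]
 [ 0.7  1. ]
 [ 0.9 -0.7]
 [-0.3 -0.2]
 [ 0.4 -0.1]
 [ 0.3 -0.6]
 [-1.5 -1.4]
 [ 0.7 -2.2]
 [-2.   1.3]
 [ 1.  -0.9]
 [-0.3 -0.4]
 [-0.3  0.6]
 [-0.2 -0.2]]
[[ 0.4015 -0.0354  0.03  ]
 [ 0.6511 -0.023   0.03  ]
 [ 0.4156 -0.3201  0.03  ]
 [ 0.6653 -0.3076  0.03  ]
 [ 0.536  -0.1238  0.052 ]
 [ 0.4452 -0.2836  0.07  ]
 [ 0.615  -0.2751  0.193 ]]
top [[0.0009, -0.0013], [-0.0025, -0.002], [0.0033, 0.0021], [-0.0023, 0.0031], [-0.0003, -0.0004], [-0.0004, 0.0012], [-0.0019, 0.0009]]
side [[0.0038, -0.0073], [-0.0042, -0.0098], [0.0049, 0.0029], [-0.0031, -0.0022], [0.0015, -0.0061], [0.0008, 0.0019], [0.0002, -0.0007]]
unit top [[0.8166 0.3826 0.085 ]
 [0.8219 0.1154 0.085 ]
 [0.6046 0.1095 0.085 ]
 [0.5963 0.3739 0.085 ]]
unit side [[0.8143 0.3754 0.085 ]
 [0.822  0.1137 0.085 ]
 [0.6041 0.1067 0.085 ]
 [0.6006 0.3758 0.085 ]]
bar top [[0.5477 0.3002 0.05  ]
 [0.5506 0.1858 0.05  ]]
bar side [[0.5474 0.3014 0.05  ]
 [0.5519 0.1915 0.05  ]]
```

```bash
cat >> h.py <<'E'
def Rdown(yaw,pitch=0.,flip=0):
    # tool x down, tool y along world (-sin,cos) [jaws open along y of frame yaw]; pitch tilts tool x towards -x.. about frame y
    x=np.array([0,0,-1.]); y=np.array([-np.sin(yaw),np.cos(yaw),0]); 
    if flip: y=-y
    M=np.c_[x,y,np.cross(x,y)]
    ax=np.array([-np.sin(yaw),np.cos(yaw),0])
    return R.from_rotvec(ax*pitch)*R.from_matrix(M)
def delta(P,Rt,frm=None):
    """slide (cm) total in current tool axes and rotvec (tool) to reach P,Rt; slide expressed in axes of the start tool"""
    s=r.get_state() if frm is None else None
    p0,R0=(s["eef_pos"],rot(s["eef_rot"])) if frm is None else frm
    sl=R0.inv().apply(np.array(P)-p0)*100; rv=(R0.inv()*Rt).as_rotvec()
    slT=Rt.inv().apply(np.array(P)-p0)*100
    print("slide_start_axes",np.round(sl,3),"slide_target_axes",np.round(slT,3),"rot",np.round(rv,4)); return sl,rv
E
python3 - <<'E'
from h import *
s=st(); print(rot(s["eef_rot"]).as_matrix().round(3))
for fl in(0,1): print(fl); delta([.615,-.275,.28],Rdown(.045,0,fl))
E
```

```text
t 0.1 p [ 0.1537 -0.5537  0.2352] q [-0.095 -0.701 -0.096  0.701] F [-0.4 -0.2 -0.1] w 0.0915
[[-0.     0.267 -0.964]
 [ 0.001 -0.964 -0.267]
 [-1.    -0.002 -0.   ]]
0
slide_start_axes [ -4.456 -14.52  -51.903] slide_target_axes [-4.479 25.763 47.337] rot [-2.9158e+00 -2.3000e-03  3.0000e-04]
1
slide_start_axes [ -4.456 -14.52  -51.903] slide_target_axes [ -4.479 -25.763 -47.337] rot [2.258e-01 2.000e-04 1.500e-03]
```

Emit:
servo_tool(
  moves=[
    {"rot": [0.113,0,0],"slide": [-2,0,0],"grip": 0},
    {"rot": [0.113,0,0],"slide": [-2.5,0,0],"grip": 0},
    {"rot": [0,0,0],"slide": [0,-1.43,-2.63],"grip": 0},
    {"rot": [0,0,0],"slide": [0,-1.43,-2.63],"grip": 0},
    {"rot": [0,0,0],"slide": [0,-1.43,-2.63],"grip": 0},
    {"rot": [0,0,0],"slide": [0,-1.43,-2.63],"grip": 0},
    {"rot": [0,0,0],"slide": [0,-1.43,-2.63],"grip": 0},
    {"rot": [0,0,0],"slide": [0,-1.43,-2.63],"grip": 0},
    {"rot": [0,0,0],"slide": [0,-1.43,-2.63],"grip": 0},
    {"rot": [0,0,0],"slide": [0,-1.43,-2.63],"grip": 0},
    {"rot": [0,0,0],"slide": [0,-1.43,-2.63],"grip": 0},
    {"rot": [0,0,0],"slide": [0,-1.43,-2.63],"grip": 0},
  ],
)

```text
time_s: 1.1
eef_pos: [0.4111, -0.3983, 0.2806]
eef_rot: [-0.016, -0.707, -0.016, 0.707]
contact_force: [1.1, -0.9, 0.5]
grip_width: 0.0907
```

```bash
python3 - <<'E'
from h import *
s=st(); delta([.615,-.275,.28],Rdown(.045,0,1)); print(s["joint_pos"].round(2))
E
```

```text
t 1.1 p [ 0.4111 -0.3983  0.2806] q [-0.016 -0.707 -0.016  0.707] F [ 1.1 -0.9  0.5] w 0.0907
slide_start_axes [  0.048 -11.405 -20.922] slide_target_axes [  0.055 -11.403 -20.923] rot [-0.0001  0.0006  0.0005]
[-0.79  0.29  1.49 -0.    1.36  0.74]
```

Emit:
servo_tool(
  moves=[
    {"slide": [0,-1.425,-2.615]},
    {"slide": [0,-1.425,-2.615]},
    {"slide": [0,-1.425,-2.615]},
    {"slide": [0,-1.425,-2.615]},
    {"slide": [0,-1.425,-2.615]},
    {"slide": [0,-1.425,-2.615]},
    {"slide": [0,-1.425,-2.615]},
    {"slide": [0,-1.425,-2.615]},
    {"slide": [0,0,0]},
    {"slide": [0,0,0]},
  ],
)

```text
validation failed for argument at $.mo...
```

```bash
python3 - <<'E'
from h import *
s=st(); delta([.615,-.275,.176],Rdown(.045,0,1))
snap("side","s1",(270,180,410,340),4);snap("top","t1",(350,150,450,300),5)
E
```

```text
t 1.1 p [ 0.4111 -0.3983  0.2806] q [-0.016 -0.707 -0.016  0.707] F [ 1.1 -0.9  0.5] w 0.0907
slide_start_axes [ 10.448 -11.4   -20.928] slide_target_axes [ 10.455 -11.403 -20.923] rot [-0.0001  0.0006  0.0005]
```

View pics/s1.png

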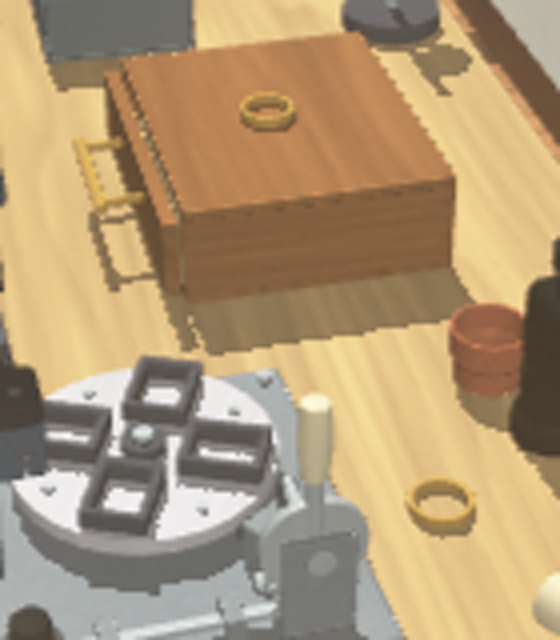

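All keys are required per row. The lever is upright and untouched.

Emit:
servo_tool(
  moves=[
    {"rot": [0,0,0],"grip": 0,"slide": [0,-1.425,-2.615]},
    {"rot": [0,0,0],"grip": 0,"slide": [0,-1.425,-2.615]},
    {"rot": [0,0,0],"grip": 0,"slide": [0,-1.425,-2.615]},
    {"rot": [0,0,0],"grip": 0,"slide": [0,-1.425,-2.615]},
    {"rot": [0,0,0],"grip": 0,"slide": [0,-1.425,-2.615]},
    {"rot": [0,0,0],"grip": 0,"slide": [0,-1.425,-2.615]},
    {"rot": [0,0,0],"grip": 0,"slide": [0,-1.425,-2.615]},
    {"rot": [0,0,0],"grip": 0,"slide": [0,-1.425,-2.615]},
    {"rot": [0,0,0],"grip": 0,"slide": [0,0,0]},
    {"rot": [0,0,0],"grip": 0,"slide": [0,0,0]},
  ],
)

```text
time_s: 2.03
eef_pos: [0.6143, -0.2758, 0.2798]
eef_rot: [-0.016, -0.706, -0.017, 0.708]
contact_force: [-1.2, -0.0, 0.5]
grip_width: 0.091
```

```bash
python3 - <<'E'
from h import *
s=st(); delta([.615,-.275,.176],Rdown(.045,0,1))
snap("side","s1b",(270,180,410,340),4)
E
```

```text
t 2.03 p [ 0.6143 -0.2758  0.2798] q [-0.016 -0.706 -0.017  0.708] F [-1.2 -0.   0.5] w 0.091
slide_start_axes [10.38  -0.073 -0.091] slide_target_axes [10.38  -0.076 -0.07 ] rot [0.0016 0.002  0.0002]
```

View pics/s1b.png

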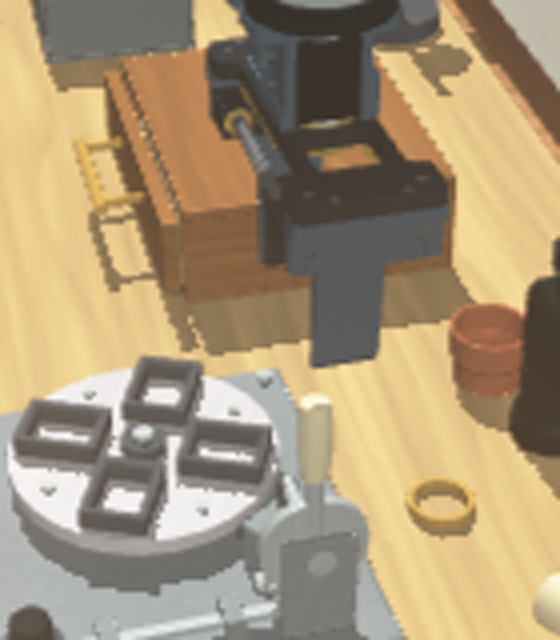

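```bash
python3 - <<'E'
from h import *
print((proj("side",[[.6143,-.335,.258],[.615,-.275,.193]])-[270,180])*4)
E
```

```text
[[341.46585378 368.63004129]
 [313.36774132 398.81095923]]
```

Emit:
servo_tool(
  moves=[
    {"rot": [0,0,0],"grip": 0,"slide": [2.6,0,0]},
    {"rot": [0,0,0],"grip": 0,"slide": [2.6,0,0]},
    {"rot": [0,0,0],"grip": 0,"slide": [2.6,0,0]},
    {"rot": [0,0,0],"grip": 0.3,"slide": [2.6,0,0]},
    {"rot": [0,0,0],"grip": 0.7,"slide": [0,0,0]},
    {"rot": [0,0,0],"grip": 1,"slide": [0,0,0]},
    {"rot": [0,0,0],"grip": 1,"slide": [0,0,0]},
    {"rot": [0,0,0],"grip": 1,"slide": [0,0,0]},
    {"rot": [0,0,0],"grip": 1,"slide": [0,0,0]},
    {"rot": [0,0,0],"grip": 1,"slide": [0,0,0]},
    {"rot": [0,0,0],"grip": 1,"slide": [0,0,0]},
  ],
)

```text
time_s: 3.0
eef_pos: [0.6143, -0.2763, 0.1779]
eef_rot: [0.016, 0.707, 0.016, -0.706]
contact_force: [-0.4, 0.9, 0.5]
grip_width: 0.0408
```

```bash
python3 - <<'E'
from h import *
s=st(); 
snap("side","s2",(270,180,410,340),4)
E
```

```text
t 3.0 p [ 0.6143 -0.2763  0.1779] q [ 0.016  0.707  0.016 -0.706] F [-0.4  0.9  0.5] w 0.0408
```

View pics/s2.png

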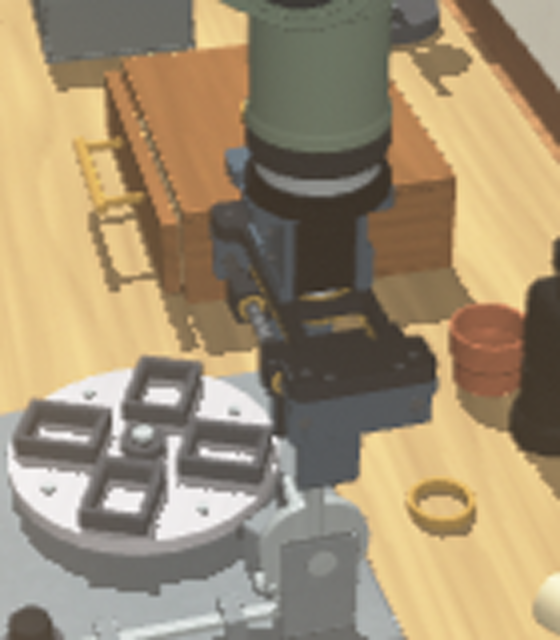

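Emit:
servo_tool(
  moves=[
    {"rot": [0,0,0],"grip": 1,"slide": [0,0,0]},
    {"rot": [0,0,0],"grip": 1,"slide": [0,0,0]},
    {"rot": [0,0,0],"grip": 1,"slide": [0,0,0]},
    {"rot": [0,0,0],"grip": 1,"slide": [0,0,0]},
    {"rot": [0,0,0],"grip": 1,"slide": [0,0,0]},
    {"rot": [0,0,0],"grip": 1,"slide": [0,0,0]},
  ],
)

```text
time_s: 3.55
eef_pos: [0.614, -0.2743, 0.177]
eef_rot: [-0.015, -0.707, -0.017, 0.707]
contact_force: [-0.7, 4.7, 2.8]
grip_width: 0.0193
```

```bash
cat > arc.py <<'E'
from h import *
s=st(); p0=s["eef_pos"];R0=rot(s["eef_rot"])
a=R0.apply([0,-1,0]); # frame +y (left)
g0=p0+R0.apply([.003,0,0]); piv=g0.copy(); piv[2]=.088; piv[0]=.6147
k=.45
cur=(p0,R0)
for th in np.linspace(0,1.06,13)[1:]:
    # swing top toward -x: rotation about +y(left) by -th  (z->-x)
    q=R.from_rotvec(-a*th); g=piv+q.apply(g0-piv); Rt=R.from_rotvec(-a*th*k)*R0
    P=g-Rt.apply([.003,0,0])
    sl=cur[1].inv().apply(P-cur[0])*100; rv=(cur[1].inv()*Rt).as_rotvec()
    print(round(th,2),np.round(sl,2),np.round(rv,3),np.round(P,3)); cur=(P,Rt)
E
python3 arc.py
```

```text
t 3.55 p [ 0.614  -0.2743  0.177 ] q [-0.015 -0.707 -0.017  0.707] F [-0.7  4.7  2.8] w 0.0193
0.09 [ 0.04 -0.    0.77] [0.   0.04 0.  ] [ 0.606 -0.275  0.177]
0.18 [0.08 0.   0.77] [-0.    0.04  0.  ] [ 0.599 -0.275  0.176]
0.26 [ 0.11 -0.    0.76] [0.   0.04 0.  ] [ 0.591 -0.275  0.174]
0.35 [0.15 0.   0.76] [0.   0.04 0.  ] [ 0.584 -0.276  0.171]
0.44 [0.19 0.   0.75] [-0.    0.04 -0.  ] [ 0.577 -0.276  0.168]
0.53 [ 0.22 -0.    0.74] [ 0.    0.04 -0.  ] [ 0.57  -0.276  0.165]
0.62 [ 0.26 -0.    0.73] [-0.    0.04  0.  ] [ 0.563 -0.276  0.161]
0.71 [ 0.29 -0.    0.71] [0.   0.04 0.  ] [ 0.557 -0.277  0.156]
0.8 [0.32 0.   0.7 ] [ 0.    0.04 -0.  ] [ 0.552 -0.277  0.151]
0.88 [ 0.36 -0.    0.68] [0.   0.04 0.  ] [ 0.547 -0.277  0.145]
0.97 [ 0.39 -0.    0.66] [-0.    0.04  0.  ] [ 0.542 -0.277  0.139]
1.06 [0.42 0.   0.64] [0.   0.04 0.  ] [ 0.538 -0.278  0.132]
```

Emit:
servo_tool(
  moves=[
    {"rot": [0,0.04,0],"grip": 1,"slide": [0.04,0,0.77]},
    {"rot": [0,0.04,0],"grip": 1,"slide": [0.08,0,0.77]},
    {"rot": [0,0.04,0],"grip": 1,"slide": [0.11,0,0.76]},
    {"rot": [0,0.04,0],"grip": 1,"slide": [0.15,0,0.76]},
    {"rot": [0,0.04,0],"grip": 1,"slide": [0.19,0,0.75]},
    {"rot": [0,0.04,0],"grip": 1,"slide": [0.22,0,0.74]},
    {"rot": [0,0.04,0],"grip": 1,"slide": [0.26,0,0.73]},
    {"rot": [0,0.04,0],"grip": 1,"slide": [0.29,0,0.71]},
  ],
)

```text
time_s: 4.22
eef_pos: [0.561, -0.2772, 0.1596]
eef_rot: [0.012, 0.814, 0.018, -0.581]
contact_force: [4.6, 11.7, 10.7]
grip_width: 0.0194
```

Emit:
servo_tool(
  moves=[
    {"rot": [0,0.04,0],"grip": 1,"slide": [0.32,0,0.7]},
    {"rot": [0,0.04,0],"grip": 1,"slide": [0.36,0,0.68]},
    {"rot": [0,0.04,0],"grip": 1,"slide": [0.39,0,0.66]},
    {"rot": [0,0.04,0],"grip": 1,"slide": [0.42,0,0.64]},
    {"rot": [0,0,0],"grip": 1,"slide": [0,0,0]},
    {"rot": [0,0,0],"grip": 1,"slide": [0,0,0]},
  ],
)

```text
time_s: 4.72
eef_pos: [0.5376, -0.2784, 0.1336]
eef_rot: [0.011, 0.855, 0.02, -0.518]
contact_force: [-9.0, 4.3, 12.4]
grip_width: 0.0193
```

```bash
python3 - <<'E'
from h import *
s=st(); a=rot(s["eef_rot"]); g=s["eef_pos"]+a.apply([.003,0,0]); v=g-[.6147,-.277,.088]; print(g,"angle",np.arctan2(-v[0],v[2]),"r",np.hypot(v[0],v[2]))
snap("side","s3",(230,180,410,380),3);snap("top","t3",(340,200,430,300),5)
E
```

```text
t 4.72 p [ 0.5376 -0.2784  0.1336] q [ 0.011  0.855  0.02  -0.518] F [-9.   4.3 12.4] w 0.0193
[ 0.53900022 -0.27832935  0.1309533 ] angle 1.05467997132458 r 0.08703701988990109
```

View pics/s3.png

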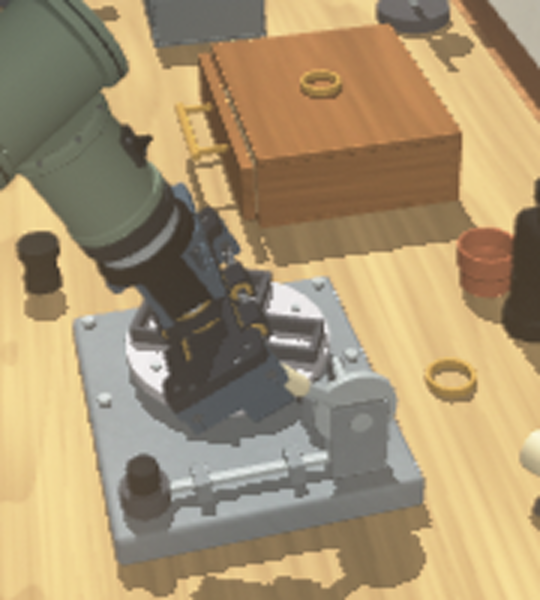

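Emit:
servo_tool(
  moves=[
    {"rot": [0,0,0],"grip": 1,"slide": [0.07,0,0.1]},
    {"rot": [0,0,0],"grip": 1,"slide": [0,0,0]},
    {"rot": [0,0,0],"grip": 0,"slide": [0,0,0]},
    {"rot": [0,0,0],"grip": 0,"slide": [0,0,0]},
    {"rot": [0,0,0],"grip": 0,"slide": [0,0,0]},
    {"rot": [0,0,0],"grip": 0,"slide": [0,0,0]},
    {"rot": [0,0,0],"grip": 0,"slide": [0,0,0]},
    {"rot": [0,0,0],"grip": 0,"slide": [0,0,0]},
    {"rot": [0,0,0],"grip": 0,"slide": [0,0,0]},
  ],
)

```text
time_s: 5.57
eef_pos: [0.5376, -0.2797, 0.1306]
eef_rot: [0.012, 0.855, 0.019, -0.519]
contact_force: [0.0, 0.1, 0.2]
grip_width: 0.0635
```

Emit:
servo_tool(
  moves=[
    {"rot": [0,0,0],"grip": 0,"slide": [-2,0,0]},
    {"rot": [0,0,0],"grip": 0,"slide": [-3,0,0]},
    {"rot": [0,-0.12,0],"grip": 0,"slide": [-3,0,0]},
    {"rot": [0,-0.12,0],"grip": 0,"slide": [-3,0,0]},
    {"rot": [0,-0.12,0],"grip": 0,"slide": [-3,0,0]},
    {"rot": [0,-0.12,0],"grip": 0,"slide": [-3,0,0]},
    {"rot": [0,0,0],"grip": 0,"slide": [0,0,0]},
    {"rot": [0,0,0],"grip": 0,"slide": [0,0,0]},
  ],
)

```text
time_s: 6.23
eef_pos: [0.4828, -0.2817, 0.2849]
eef_rot: [0.017, 0.716, 0.018, -0.698]
contact_force: [-0.2, 0.3, -1.6]
grip_width: 0.0909
```

```bash
python3 - <<'E'
from h import *
s=st(); delta([.45,.243,.15],Rdown(.03+np.pi/2,0,1)); delta([.45,.243,.15],Rdown(.03+np.pi/2,0,0))
print(s["joint_pos"].round(2))
snap("side","s4",(240,255,380,365),5);snap("top","t4",(310,140,430,300),5)
E
```

```text
t 6.23 p [ 0.4828 -0.2817  0.2849] q [ 0.017  0.716  0.018 -0.698] F [-0.2  0.3 -1.6] w 0.0909
slide_start_axes [ 13.519 -52.554   0.997] slide_target_axes [ 13.495  -1.7   -52.542] rot [-1.5506 -0.0213 -0.0196]
slide_start_axes [ 13.519 -52.554   0.997] slide_target_axes [13.495  1.7   52.542] rot [ 1.5908 -0.0197  0.0215]
[-0.56  0.26  1.53  0.02  1.33  0.96]
```

View pics/s4.png

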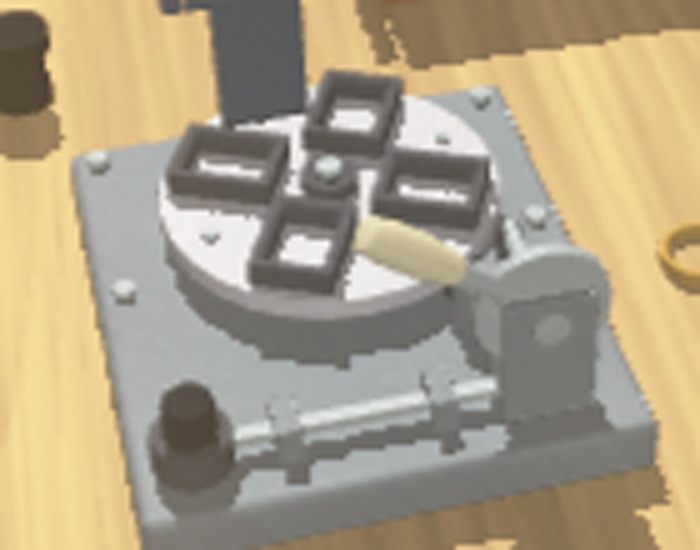

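View pics/t4.png

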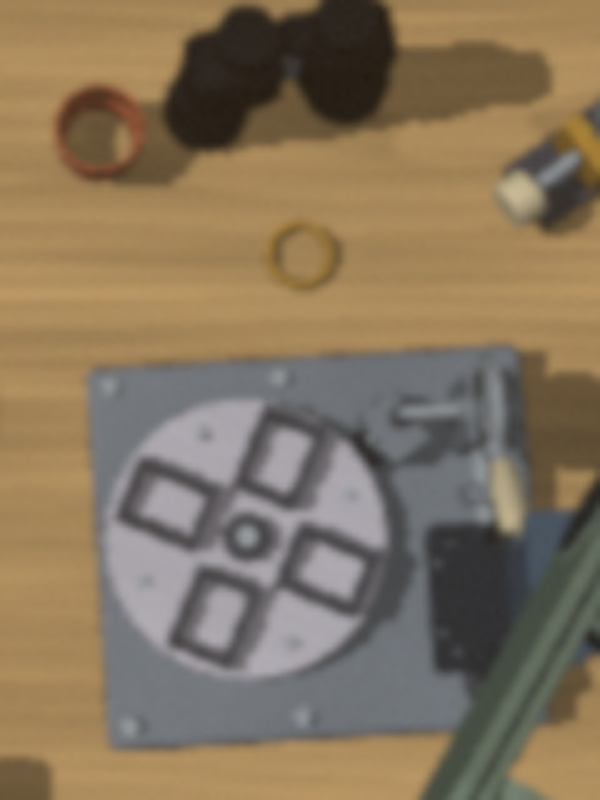

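```bash
python3 - <<'E'
from h import *
for a in(.63,.95,1.05):
    P=np.array([.6147-.105*np.sin(a),-.2785,.088+.105*np.cos(a)]); print(a,(proj("side",P)-[240,255]+.5)*5,(proj("top",P)-[310,140]+.5)*5)
E
```

```text
0.63 [[409.48267552 185.25646719]] [[521.70110502 489.12503417]]
0.95 [[359.08100159 233.68973989]] [[515.61213146 532.50793949]]
1.05 [[347.33448397 250.49932459]] [[513.25982421 543.25644496]]
```

Emit:
servo_tool(
  moves=[
    {"rot": [-0.12,0,0],"grip": 0,"slide": [0,-1.5,0]},
    {"rot": [-0.12,0,0],"grip": 0,"slide": [0,-2,0]},
    {"rot": [-0.12,0,0],"grip": 0,"slide": [0,-2,0]},
    {"rot": [-0.12,0,0],"grip": 0,"slide": [0,-2,0]},
    {"rot": [-0.12,0,0],"grip": 0,"slide": [0,-2,0]},
    {"rot": [-0.12,0,0],"grip": 0,"slide": [0,-2,-1]},
    {"rot": [-0.12,0,0],"grip": 0,"slide": [0,-2,-1]},
    {"rot": [-0.12,0,0],"grip": 0,"slide": [0,-1,-2]},
    {"rot": [-0.12,0,0],"grip": 0,"slide": [0,0,-2]},
    {"rot": [-0.12,0,0],"grip": 0,"slide": [0,0,-2]},
    {"rot": [-0.12,0,0],"grip": 0,"slide": [0,0,-3]},
    {"rot": [-0.12,0,0],"grip": 0,"slide": [0,0,-3]},
  ],
)

```text
time_s: 7.33
eef_pos: [0.4808, -0.0334, 0.2827]
eef_rot: [0.483, 0.525, 0.477, -0.513]
contact_force: [0.4, -0.9, 0.3]
grip_width: 0.0913
```

```bash
python3 - <<'E'
from h import *
s=st(); delta([.549,.2445,.15],Rdown(.03+np.pi/2,0,1)); print(s["joint_pos"].round(2))
E
```

```text
t 7.33 p [ 0.4808 -0.0334  0.2827] q [ 0.483  0.525  0.477 -0.513] F [ 0.4 -0.9  0.3] w 0.0913
slide_start_axes [ 13.533   4.357 -28.16 ] slide_target_axes [ 13.271   7.646 -27.578] rot [-0.1086 -0.0052 -0.0194]
[-0.1   0.13  1.69  0.01  1.29 -0.02]
```

Emit:
servo_tool(
  moves=[
    {"rot": [-0.109,-0.005,-0.019],"grip": 0,"slide": [0,0,0]},
    {"rot": [0,0,0],"grip": 0,"slide": [0,0.85,-3.06]},
    {"rot": [0,0,0],"grip": 0,"slide": [0,0.85,-3.06]},
    {"rot": [0,0,0],"grip": 0,"slide": [0,0.85,-3.06]},
    {"rot": [0,0,0],"grip": 0,"slide": [1,0.85,-3.06]},
    {"rot": [0,0,0],"grip": 0,"slide": [2,0.85,-3.06]},
    {"rot": [0,0,0],"grip": 0.3,"slide": [2,0.85,-3.06]},
    {"rot": [0,0,0],"grip": 0.64,"slide": [2,0.85,-3.06]},
    {"rot": [0,0,0],"grip": 0.64,"slide": [2,0.85,-3.06]},
    {"rot": [0,0,0],"grip": 0.64,"slide": [2,0.85,-3.06]},
    {"rot": [0,0,0],"grip": 0.64,"slide": [1,0,0]},
    {"rot": [0,0,0],"grip": 0.64,"slide": [0,0,0]},
  ],
)

```text
time_s: 8.33
eef_pos: [0.5484, 0.2428, 0.1599]
eef_rot: [0.507, 0.49, 0.508, -0.495]
contact_force: [-0.3, -1.3, -0.2]
grip_width: 0.0541
```

```bash
python3 - <<'E'
from h import *
s=st(); delta([.549,.2445,.053],Rdown(.03+np.pi/2,0,1)); print(s["joint_pos"].round(2))
snap("side","s5",(270,150,390,260),6)
E
```

```text
t 8.33 p [0.5484 0.2428 0.1599] q [ 0.507  0.49   0.508 -0.495] F [-0.3 -1.3 -0.2] w 0.0541
slide_start_axes [10.69   0.131 -0.205] slide_target_axes [10.691  0.068 -0.165] rot [-0.0017  0.0037  0.0059]
[ 0.4   0.42  1.61 -0.    1.12  0.37]
```

View pics/s5.png

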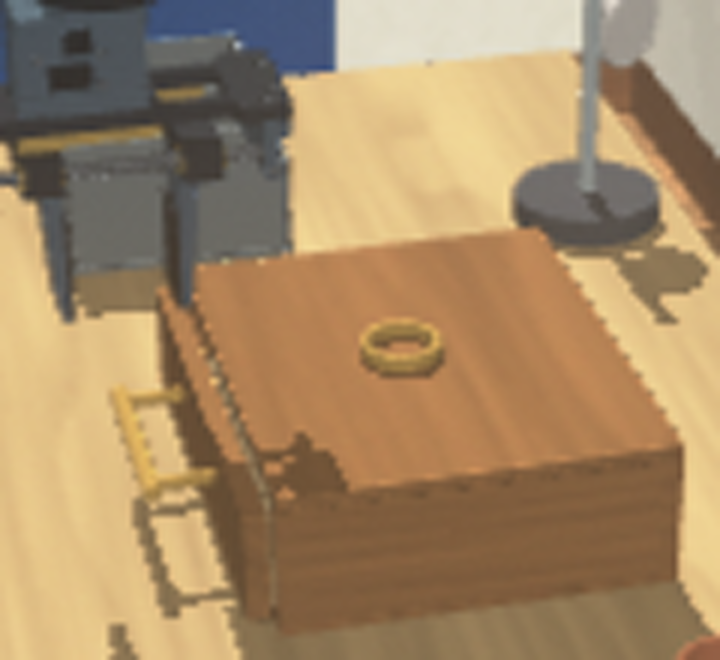

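Emit:
servo_tool(
  moves=[
    {"rot": [0,0,0],"grip": 0.66,"slide": [0,0.05,0]},
    {"rot": [0,0,0],"grip": 0.66,"slide": [2,0,0]},
    {"rot": [0,0,0],"grip": 0.66,"slide": [2,0,0]},
    {"rot": [0,0,0],"grip": 0.66,"slide": [2,0,0]},
    {"rot": [0,0,0],"grip": 0.66,"slide": [2,0,0]},
    {"rot": [0,0,0],"grip": 0.66,"slide": [1.5,0,0]},
    {"rot": [0,0,0],"grip": 0.66,"slide": [1,0,0]},
    {"rot": [0,0,0],"grip": 1,"slide": [0,0,0]},
    {"rot": [0,0,0],"grip": 1,"slide": [0,0,0]},
    {"rot": [0,0,0],"grip": 1,"slide": [0,0,0]},
    {"rot": [0,0,0],"grip": 1,"slide": [0,0,0]},
    {"rot": [0,0,0],"grip": 1,"slide": [0,0,0]},
  ],
)

```text
time_s: 9.38
eef_pos: [0.5525, 0.2431, 0.061]
eef_rot: [0.508, 0.494, 0.505, -0.492]
contact_force: [-1.8, -1.4, 4.6]
grip_width: 0.0102
```

Emit:
servo_tool(
  moves=[
    {"rot": [0,0,0],"grip": 1,"slide": [0,-0.5,0]},
    {"rot": [0,0,0],"grip": 1,"slide": [0,-1,0]},
    {"rot": [0,0,0],"grip": 1,"slide": [0,-1,0]},
    {"rot": [0,0,0],"grip": 1,"slide": [0,-1,0]},
    {"rot": [0,0,0],"grip": 1,"slide": [0,-1,0]},
    {"rot": [0,0,0],"grip": 1,"slide": [0,-1,0]},
    {"rot": [0,0,0],"grip": 1,"slide": [0,-1,0]},
    {"rot": [0,0,0],"grip": 1,"slide": [0,-1,0]},
  ],
)

```text
time_s: 10.05
eef_pos: [0.4777, 0.2411, 0.061]
eef_rot: [0.509, 0.495, 0.505, -0.491]
contact_force: [2.2, -4.1, 8.1]
grip_width: 0.0101
```

```bash
python3 - <<'E'
from h import *
s=st(); 
snap("side","s6",(230,130,390,250),5)
E
```

```text
t 10.05 p [0.4777 0.2411 0.061 ] q [ 0.509  0.495  0.505 -0.491] F [ 2.2 -4.1  8.1] w 0.0101
```

View pics/s6.png

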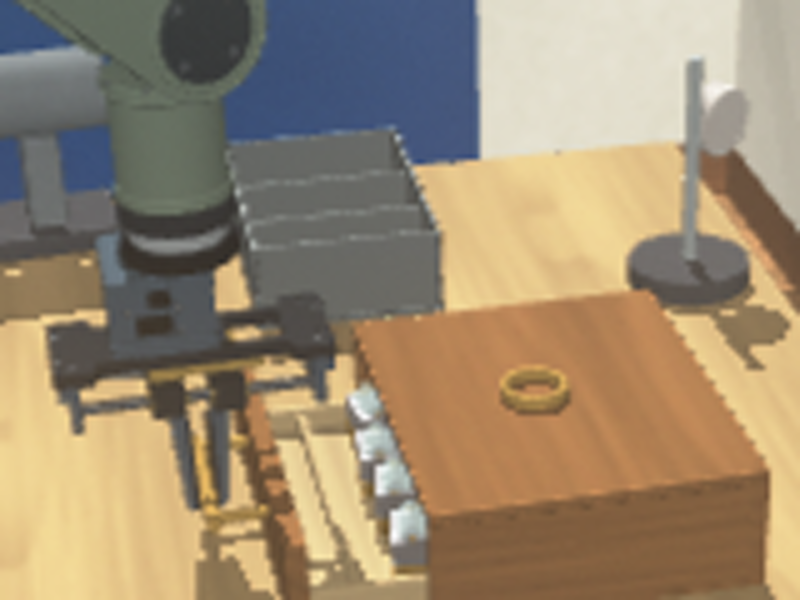

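Emit:
servo_tool(
  moves=[
    {"rot": [0,0,0],"grip": 1,"slide": [0,-1,0]},
    {"rot": [0,0,0],"grip": 1,"slide": [0,-1,0]},
    {"rot": [0,0,0],"grip": 1,"slide": [0,-1,0]},
    {"rot": [0,0,0],"grip": 1,"slide": [0,-1,0]},
    {"rot": [0,0,0],"grip": 1,"slide": [0,-1,0]},
    {"rot": [0,0,0],"grip": 1,"slide": [0,-1,0]},
    {"rot": [0,0,0],"grip": 1,"slide": [0,-0.8,0]},
    {"rot": [0,0,0],"grip": 1,"slide": [0,-0.4,0]},
    {"rot": [0,0,0],"grip": 1,"slide": [0,0,0]},
  ],
)

```text
time_s: 10.85
eef_pos: [0.4043, 0.2391, 0.061]
eef_rot: [0.508, 0.494, 0.506, -0.492]
contact_force: [-0.5, -4.9, 12.5]
grip_width: 0.0105
```

Emit:
servo_tool(
  moves=[
    {"rot": [0,0,0],"grip": 0.66,"slide": [0,0,0]},
    {"rot": [0,0,0],"grip": 0.66,"slide": [0,0,0]},
    {"rot": [0,0,0],"grip": 0.66,"slide": [0,0,0]},
    {"rot": [0,0,0],"grip": 0.66,"slide": [-1,0,0]},
    {"rot": [0,0,0],"grip": 0.66,"slide": [-2,0,0]},
    {"rot": [0,0,0],"grip": 0.66,"slide": [-3,0,0]},
    {"rot": [0,0,0],"grip": 0.3,"slide": [-3,0,0]},
    {"rot": [0,0,0],"grip": 0.3,"slide": [-3,0,0]},
    {"rot": [0,0,0],"grip": 0.3,"slide": [-3,-1,0]},
    {"rot": [0,0,0],"grip": 0.3,"slide": [-3,-2,0]},
    {"rot": [0,0,0],"grip": 0.3,"slide": [0,-2,3]},
    {"rot": [0,0,0],"grip": 0.3,"slide": [0,-2,3]},
  ],
)

```text
time_s: 11.85
eef_pos: [0.3363, 0.1783, 0.2404]
eef_rot: [0.508, 0.494, 0.506, -0.491]
contact_force: [0.2, -1.3, 0.9]
grip_width: 0.0637
```

```bash
python3 - <<'E'
from h import *
s=st(); 
snap("side","s7",(260,160,400,260),5);snap("top","t7",(190,150,300,290),5)
E
```

```text
t 11.85 p [0.3363 0.1783 0.2404] q [ 0.508  0.494  0.506 -0.491] F [ 0.2 -1.3  0.9] w 0.0637
```

View pics/s7.png

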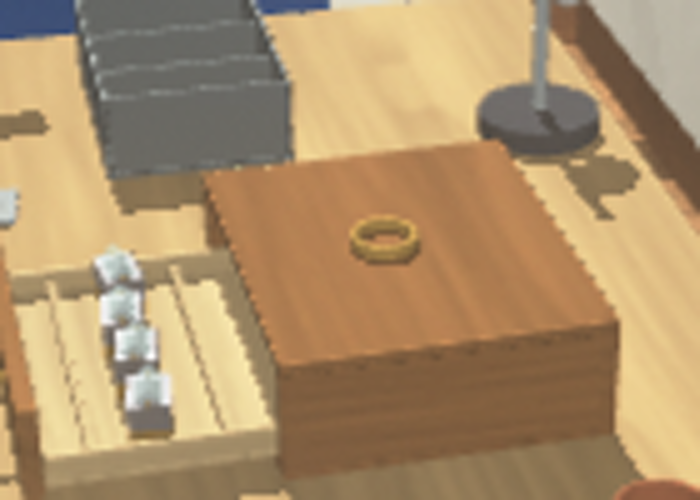

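View pics/t7.png

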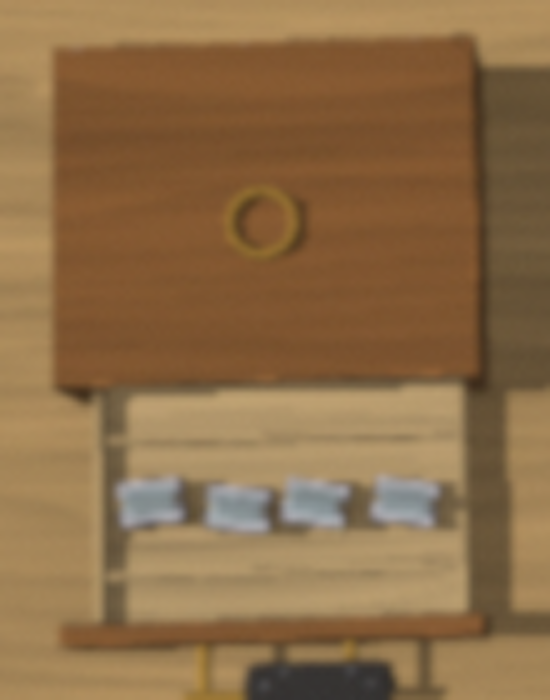

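```bash
cat > dial.py <<'E'
from h import *
import sys
def ana(im,n,box,thr):
    x0,y0,x1,y1=box; k=8
    g=cv2.cvtColor(im[y0:y1,x0:x1],cv2.COLOR_BGR2GRAY); G=cv2.resize(g,None,fx=k,fy=k,interpolation=cv2.INTER_CUBIC)
    b=(G>thr).astype(np.uint8); cs,h=cv2.findContours(b,cv2.RETR_CCOMP,cv2.CHAIN_APPROX_NONE)
    for c in cs:
        a=cv2.contourArea(c)/k/k
        if 40<a<4000:
            m=cv2.moments(c); u=np.array([m["m10"],m["m01"]])/m["m00"]; px=(u+.5)/k-.5+[x0,y0]
            hull=cv2.convexHull(c); e=cv2.fitEllipse(hull) if len(hull)>5 else None
            ep=(np.array(e[0])+.5)/k-.5+[x0,y0] if e else None
            print(n,"area",round(a),"cen",px.round(2),"world.059",back(n,px,.059)[0].round(4)[:2],"world.052",back(n,px,.052)[0].round(4)[:2],"| ell",None if a<1000 else (ep.round(2),np.round(np.array(e[1])/k,1),back(n,ep,.052)[0].round(4)))
    cv2.imwrite(f"pics/bin_{n}.png",b*255)
im=cv2.imread(sys.argv[1]); ana(im,"top",(325,212,398,285),130)
E
python3 dial.py pics/t7_full.png
```

```text
top area 76 cen [353.46 263.08] world.059 [ 0.4841 -0.1058] world.052 [ 0.4846 -0.1062] | ell None
top area 82 cen [375.9  253.77] world.059 [ 0.5135 -0.1774] world.052 [ 0.5141 -0.1781] | ell None
top area 79 cen [344.05 240.59] world.059 [ 0.5559 -0.0766] world.052 [ 0.5567 -0.0769] | ell None
top area 77 cen [366.37 231.45] world.059 [ 0.5851 -0.1481] world.052 [ 0.586  -0.1487] | ell None
top area 1157 cen [356.48 247.88] world.059 [ 0.5325 -0.1159] world.052 [ 0.5331 -0.1164] | ell (array([358.23, 247.33]), array([56.5, 56.7]), array([ 0.5349, -0.122 ,  0.052 ]))
top area 252 cen [326.47 254.11] world.059 [ 0.5129 -0.0203] world.052 [ 0.5134 -0.0204] | ell None
```

```bash
python3 - <<'E'
from h import *
im=cv2.imread("pics/t7_full.png"); save(im,"td7",(325,212,398,285),10)
E
```

```text
(no output)
```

View pics/bin_top.png

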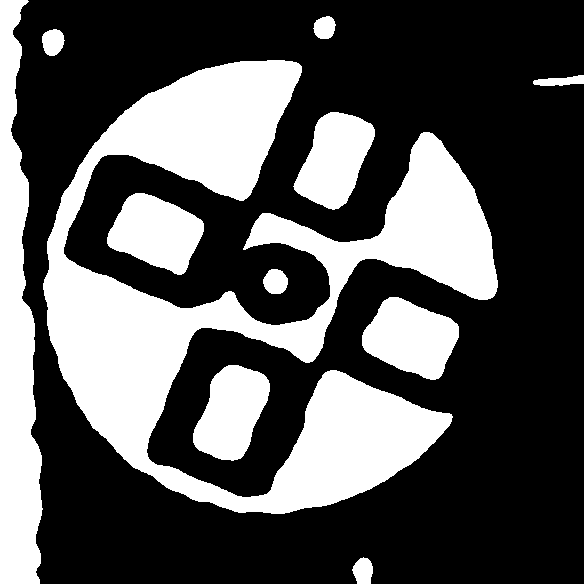

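View pics/td7.png

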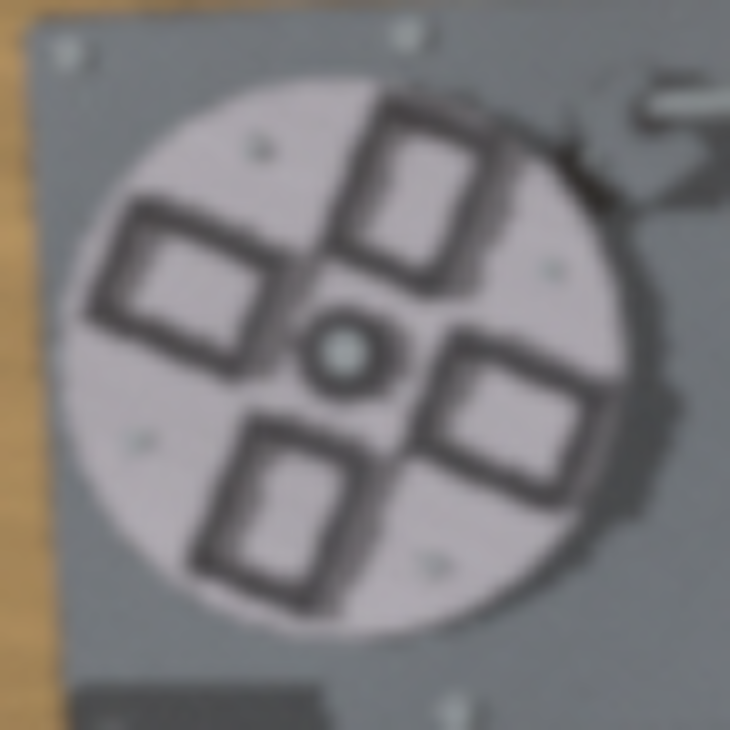

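```bash
cat > fit2.py <<'E'
from h import *
from scipy.optimize import least_squares
cor=[[(380,90),(497,133),(325,245),(435,290)],[(145,193),(290,250),(85,315),(240,382)],[(252,413),(375,455),(190,568),(318,615)],[(460,328),(610,382),(412,448),(562,508)]]
C0=[]
for c in cor:
    w=back("top",np.array(c,float)/10+[325,212]-.5,.059); C0.append(w.mean(0)[:2]); print(w.mean(0).round(4), np.linalg.norm(w[0]-w[1]).round(4),np.linalg.norm(w[0]-w[2]).round(4))
C0=np.array(C0); print("mean",C0.mean(0)); v=C0[0]-C0[2]; u=C0[1]-C0[3]; print(np.arctan2(v[1],v[0]),np.linalg.norm(v),np.arctan2(u[1],u[0])-np.pi/2,np.linalg.norm(u))
print("disc",back("top",np.array([345,356])/10+[325,212]-.5,.052),"screw",back("top",np.array([345,350])/10+[325,212]-.5,.062))
# cells: crop 5x offset (190,150); prism/block outline at z~.048
for c in [(150,502),(238,508),(315,503),(405,502)]:
    print(back("top",np.array(c)/5+[190,150]-.5,.05).round(4))
for c in [(118,272),(122,308),(134,345),(148,387)]:
    print("side",back("side",np.array(c)/5+[260,160]-.5,.055).round(4))
im=cv2.imread("pics/t7_full.png"); save(im,"tc7",(208,238,284,276),10)
im=cv2.imread("pics/s7_full.png"); save(im,"sc7",(262,205,317,257),12)
im=cv2.imread("pics/s7_full.png"); save(im,"sd7",(270,265,340,320),10)
E
python3 fit2.py
```

```text
[ 0.5884 -0.1452  0.059 ] 0.0398 0.0532
[ 0.5578 -0.0748  0.059 ] 0.0497 0.0437
[ 0.4852 -0.1039  0.059 ] 0.0412 0.0531
[ 0.5155 -0.1765  0.059 ] 0.0505 0.0414
mean [ 0.53671847 -0.12509365]
-0.3801484101697946 0.11113210535795791 -0.39456367597024267 0.11012070500456234
disc [[ 0.53559545 -0.12448008  0.052     ]] screw [[ 0.53656692 -0.12375803  0.062     ]]
[[0.5281 0.3217 0.05  ]]
[[0.5241 0.2653 0.05  ]]
[[0.5271 0.2161 0.05  ]]
[[0.5276 0.1586 0.05  ]]
side [[0.5275 0.3012 0.055 ]]
side [[0.5244 0.2519 0.055 ]]
side [[0.5264 0.2027 0.055 ]]
side [[0.5287 0.1499 0.055 ]]
```

View pics/tc7.png

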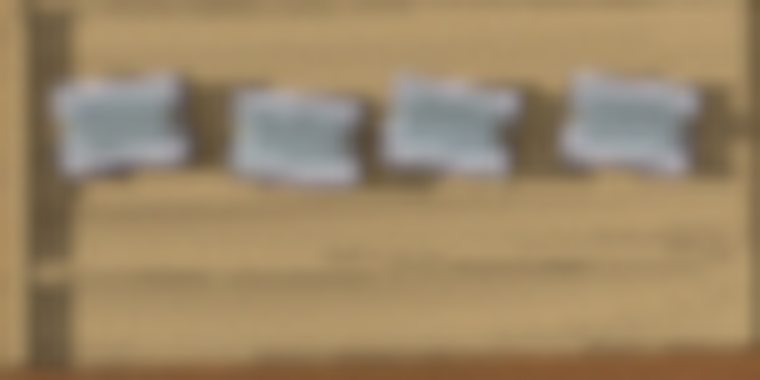

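View pics/sc7.png

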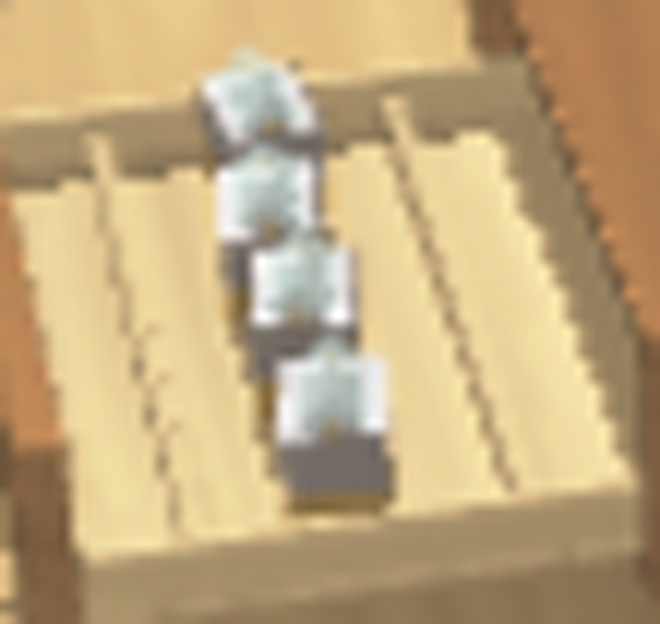

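View pics/sd7.png

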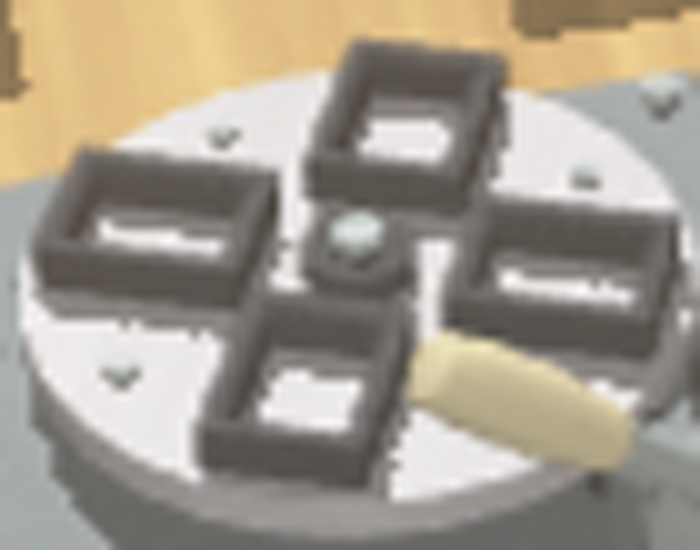

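```bash
python3 - <<'E'
from h import *
for c in [(158,214),(409,111),(567,260),(306,371),(360,239)]: print(back("side",np.array(c)/10+[270,265]-.5,.066).round(4))
a=-.393; c=np.array([.536,-.1243])
for k in range(4): print(k,(c+.055*np.array([np.cos(a+k*np.pi/2),np.sin(a+k*np.pi/2)])).round(4))
for c in [(120,125),(297,138),(452,125),(630,125)]: print(back("top",np.array(c)/10+[208,238]-.5,.05).round(4))
for c in [(262,100),(265,200),(302,285),(332,400)]: print("side",back("side",np.array(c)/12+[262,205]-.5,.05).round(4))
E
```

```text
[[ 0.4861 -0.1065  0.066 ]]
[[ 0.5586 -0.0766  0.066 ]]
[[ 0.5882 -0.1484  0.066 ]]
[[ 0.5151 -0.1775  0.066 ]]
[[ 0.5368 -0.1283  0.066 ]]
0 [ 0.5868 -0.1454]
1 [ 0.5571 -0.0735]
2 [ 0.4852 -0.1032]
3 [ 0.5149 -0.1751]
[[0.5278 0.3217 0.05  ]]
[[0.5234 0.265  0.05  ]]
[[0.5275 0.2155 0.05  ]]
[[0.5273 0.1586 0.05  ]]
side [[0.5299 0.3175 0.05  ]]
side [[0.524  0.2602 0.05  ]]
side [[0.5284 0.2122 0.05  ]]
side [[0.5289 0.1523 0.05  ]]
```

```bash
python3 - <<'E'
from h import *
delta([.5273,.1586,.13],Rdown(-.15+np.pi/2,0,1))
E
```

```text
slide_start_axes [10.892 19.42   2.092] slide_target_axes [10.88  19.495 -1.306] rot [ 0.1754  0.0021 -0.0006]
```

Emit:
servo_tool(
  moves=[
    {"rot": [0.088,0,0],"grip": 0.3,"slide": [0,0,0]},
    {"rot": [0.087,0,0],"grip": 0.3,"slide": [0,0,0]},
    {"rot": [0,0,0],"grip": 0.3,"slide": [0,2.5,-0.16]},
    {"rot": [0,0,0],"grip": 0.3,"slide": [0,2.5,-0.16]},
    {"rot": [0,0,0],"grip": 0.3,"slide": [1,2.5,-0.16]},
    {"rot": [0,0,0],"grip": 0.3,"slide": [1,2.5,-0.16]},
    {"rot": [0,0,0],"grip": 0.3,"slide": [2,2.5,-0.16]},
    {"rot": [0,0,0],"grip": 0.3,"slide": [2,2.5,-0.16]},
    {"rot": [0,0,0],"grip": 0.3,"slide": [2,2.5,-0.16]},
    {"rot": [0,0,0],"grip": 0.3,"slide": [2,2,-0.16]},
    {"rot": [0,0,0],"grip": 0.3,"slide": [0.9,0,0]},
    {"rot": [0,0,0],"grip": 0.3,"slide": [0,0,0]},
  ],
)

```text
time_s: 12.95
eef_pos: [0.5301, 0.1612, 0.1273]
eef_rot: [-0.461, -0.534, -0.462, 0.537]
contact_force: [-0.1, 0.7, -0.1]
grip_width: 0.064
```

```bash
python3 - <<'E'
from h import *
st();delta([.5273,.1586,.056],Rdown(-.15+np.pi/2,0,1))
E
```

```text
t 12.95 p [0.5301 0.1612 0.1273] q [-0.461 -0.534 -0.462  0.537] F [-0.1  0.7 -0.1] w 0.064
slide_start_axes [ 7.134 -0.209  0.282] slide_target_axes [ 7.132 -0.233  0.298] rot [0.0008 0.0022 0.0035]
```

Emit:
servo_tool(
  moves=[
    {"rot": [0,0,0],"grip": 0.3,"slide": [1.5,-0.23,0.29]},
    {"rot": [0,0,0],"grip": 0.3,"slide": [1.5,0,0]},
    {"rot": [0,0,0],"grip": 0.3,"slide": [1.5,0,0]},
    {"rot": [0,0,0],"grip": 0.3,"slide": [1.5,0,0]},
    {"rot": [0,0,0],"grip": 0.3,"slide": [1.1,0,0]},
    {"rot": [0,0,0],"grip": 0.3,"slide": [0,0,0]},
    {"rot": [0,0,0],"grip": 0.3,"slide": [0,0,0]},
  ],
)

```text
time_s: 13.53
eef_pos: [0.5281, 0.1592, 0.0603]
eef_rot: [0.462, 0.536, 0.461, -0.535]
contact_force: [-0.4, 0.6, 0.3]
grip_width: 0.0639
```

```bash
python3 - <<'E'
from h import *
st();delta([.5273,.1586,.056],Rdown(-.15+np.pi/2,0,1))
snap("side","s8",(250,150,390,260),5)
E
```

```text
t 13.53 p [0.5281 0.1592 0.0603] q [ 0.462  0.536  0.461 -0.535] F [-0.4  0.6  0.3] w 0.0639
slide_start_axes [ 0.426 -0.068  0.075] slide_target_axes [ 0.426 -0.067  0.075] rot [ 0.002  -0.0002 -0.0025]
```

View pics/s8.png

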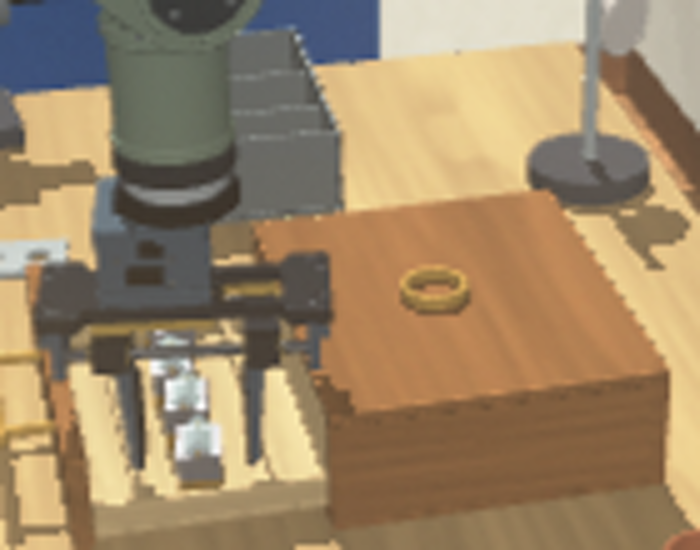

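Emit:
servo_tool(
  moves=[
    {"rot": [0,0,0],"grip": 0.3,"slide": [0.45,-0.07,0.07]},
    {"rot": [0,0,0],"grip": 0.5,"slide": [0,0,0]},
    {"rot": [0,0,0],"grip": 0.6,"slide": [0,0,0]},
    {"rot": [0,0,0],"grip": 1,"slide": [0,0,0]},
    {"rot": [0,0,0],"grip": 1,"slide": [0,0,0]},
    {"rot": [0,0,0],"grip": 1,"slide": [0,0,0]},
    {"rot": [0,0,0],"grip": 1,"slide": [0,0,0]},
    {"rot": [0,0,0],"grip": 1,"slide": [0,0,0]},
    {"rot": [0,0,0],"grip": 1,"slide": [0,0,0]},
    {"rot": [0,0,0],"grip": 1,"slide": [0,0,0]},
  ],
)

```text
time_s: 14.42
eef_pos: [0.5283, 0.1582, 0.0553]
eef_rot: [0.462, 0.537, 0.461, -0.535]
contact_force: [1.7, -0.9, 1.0]
grip_width: 0.028
```

```bash
python3 - <<'E'
from h import *
s=st();r.read_camera
delta([.5571,-.0735,.16],Rdown(-.393+np.pi/2,0,1))
snap("side","s9",(250,150,390,260),5)
E
```

```text
t 14.42 p [0.5283 0.1582 0.0553] q [ 0.462  0.537  0.461 -0.535] F [ 1.7 -0.9  1. ] w 0.028
slide_start_axes [-10.451   6.312  22.489] slide_target_axes [-10.469  11.535  20.301] rot [ 0.2447 -0.0006 -0.0036]
```

View pics/s9.png

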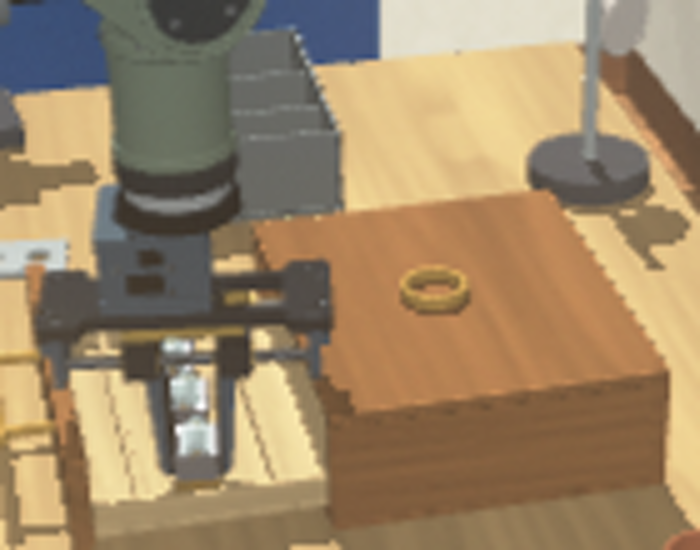

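Emit:
servo_tool(
  moves=[
    {"rot": [0,0,0],"grip": 1,"slide": [-1,0,0]},
    {"rot": [0,0,0],"grip": 1,"slide": [-2,0,0]},
    {"rot": [0,0,0],"grip": 1,"slide": [-2.5,0,0]},
    {"rot": [0.122,0,0],"grip": 1,"slide": [-2.5,0,0]},
    {"rot": [0.122,0,0],"grip": 1,"slide": [-2.5,0,0]},
    {"rot": [0,0,0],"grip": 1,"slide": [0,1.4,2.5]},
    {"rot": [0,0,0],"grip": 1,"slide": [0,1.4,2.5]},
    {"rot": [0,0,0],"grip": 1,"slide": [0,1.4,2.5]},
    {"rot": [0,0,0],"grip": 1,"slide": [0,1.4,2.5]},
    {"rot": [0,0,0],"grip": 1,"slide": [0,1.4,2.5]},
    {"rot": [0,0,0],"grip": 1,"slide": [0,1.4,2.5]},
    {"rot": [0,0,0],"grip": 1,"slide": [0,1.4,2.5]},
  ],
)

```text
time_s: 15.47
eef_pos: [0.5506, -0.042, 0.1605]
eef_rot: [0.393, 0.588, 0.393, -0.587]
contact_force: [0.4, -0.1, -1.7]
grip_width: 0.0277
```

```bash
python3 - <<'E'
from h import *
s=st()
delta([.5571,-.0735,.13],Rdown(-.393+np.pi/2,0,1))
E
```

```text
t 15.47 p [ 0.5506 -0.042   0.1605] q [ 0.393  0.588  0.393 -0.587] F [ 0.4 -0.1 -1.7] w 0.0277
slide_start_axes [3.053 1.797 2.663] slide_target_axes [3.053 1.803 2.66 ] rot [ 0.0006 -0.0008 -0.0016]
```

Emit:
servo_tool(
  moves=[
    {"rot": [0,0,0],"grip": 1,"slide": [0,0.9,1.33]},
    {"rot": [0,0,0],"grip": 1,"slide": [0,0.9,1.33]},
    {"rot": [0,0,0],"grip": 1,"slide": [1.5,0,0]},
    {"rot": [0,0,0],"grip": 1,"slide": [1.5,0,0]},
    {"rot": [0,0,0],"grip": 1,"slide": [0,0,0]},
    {"rot": [0,0,0],"grip": 1,"slide": [0,0,0]},
    {"rot": [0,0,0],"grip": 1,"slide": [0,0,0]},
  ],
)

```text
time_s: 16.05
eef_pos: [0.558, -0.0722, 0.1311]
eef_rot: [0.394, 0.589, 0.392, -0.587]
contact_force: [-0.4, -0.2, -1.3]
grip_width: 0.0277
```

```bash
python3 - <<'E'
from h import *
s=st()
delta([.5571,-.0735,.0913],Rdown(-.393+np.pi/2,0,1))
snap("side","s10",(230,220,370,330),5);snap("top","t10",(310,200,410,300),6)
E
```

```text
t 16.05 p [ 0.558  -0.0722  0.1311] q [ 0.394  0.589  0.392 -0.587] F [-0.4 -0.2 -1.3] w 0.0277
slide_start_axes [ 3.975 -0.05   0.164] slide_target_axes [ 3.976 -0.036  0.16 ] rot [ 0.0009 -0.001  -0.0033]
```

View pics/s10.png

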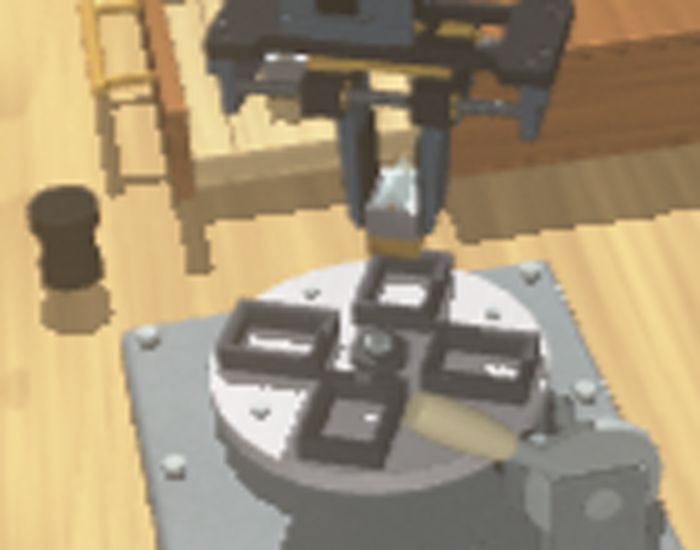

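View pics/t10.png

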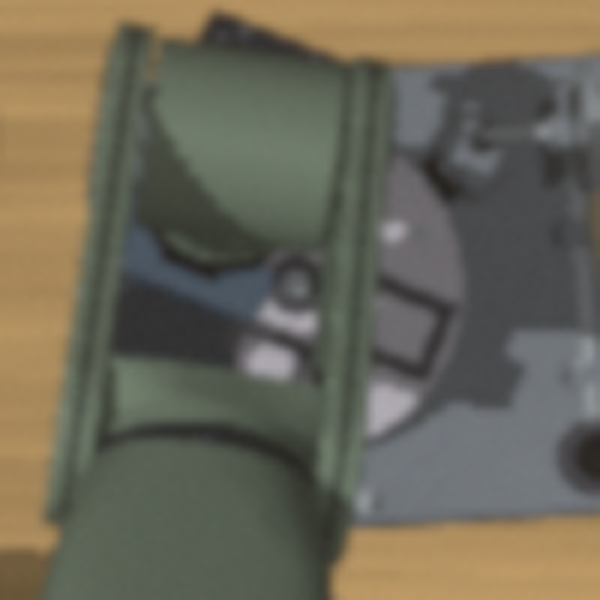

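Emit:
servo_tool(
  moves=[
    {"rot": [0,0,0],"grip": 1,"slide": [1,-0.04,0.16]},
    {"rot": [0,0,0],"grip": 1,"slide": [1,0,0]},
    {"rot": [0,0,0],"grip": 1,"slide": [0,0,0]},
    {"rot": [0,0,0],"grip": 1,"slide": [0,0,0]},
  ],
)

```text
time_s: 16.48
eef_pos: [0.5561, -0.0735, 0.1093]
eef_rot: [0.393, 0.588, 0.393, -0.588]
contact_force: [0.5, 1.1, -1.6]
grip_width: 0.0275
```

```bash
python3 - <<'E'
from h import *
s=st()
delta([.5571,-.0735,.0913],Rdown(-.393+np.pi/2,0,1))
snap("side","s11",(290,250,350,300),11)
E
```

```text
t 16.48 p [ 0.5561 -0.0735  0.1093] q [ 0.393  0.588  0.393 -0.588] F [ 0.5  1.1 -1.6] w 0.0275
slide_start_axes [ 1.796  0.09  -0.039] slide_target_axes [ 1.796  0.091 -0.04 ] rot [ 0.0007 -0.0002 -0.0004]
```

View pics/s11.png

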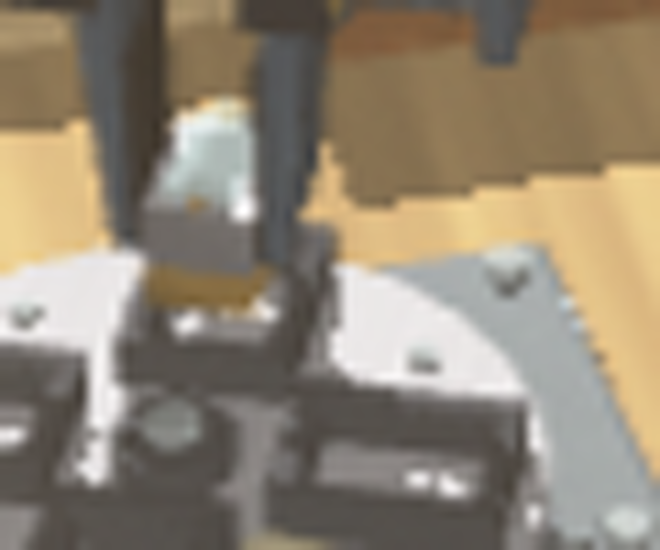

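Emit:
servo_tool(
  moves=[
    {"rot": [0,0,0],"grip": 1,"slide": [0.3,0.09,-0.04]},
    {"rot": [0,0,0],"grip": 1,"slide": [0.3,0,0]},
    {"rot": [0,0,0],"grip": 1,"slide": [0.2,0,0]},
    {"rot": [0,0,0],"grip": 1,"slide": [0,0,0]},
  ],
)

```text
time_s: 16.87
eef_pos: [0.5576, -0.0736, 0.1018]
eef_rot: [0.393, 0.588, 0.392, -0.587]
contact_force: [-0.1, 0.1, -1.1]
grip_width: 0.0281
```

Emit:
servo_tool(
  moves=[
    {"rot": [0,0,0],"grip": 1,"slide": [0.3,0,0]},
    {"rot": [0,0,0],"grip": 1,"slide": [0.3,0,0]},
    {"rot": [0,0,0],"grip": 1,"slide": [0.2,0,0]},
    {"rot": [0,0,0],"grip": 1,"slide": [0,0,0]},
  ],
)

```text
time_s: 17.2
eef_pos: [0.5576, -0.0736, 0.0937]
eef_rot: [0.393, 0.588, 0.393, -0.587]
contact_force: [0.4, 0.9, -1.3]
grip_width: 0.0279
```

Emit:
servo_tool(
  moves=[
    {"rot": [0,0,0],"grip": 1,"slide": [0.2,0,0]},
    {"rot": [0,0,0],"grip": 1,"slide": [0.1,0,0]},
    {"rot": [0,0,0],"grip": 1,"slide": [0,0,0]},
  ],
)

```text
time_s: 17.45
eef_pos: [0.558, -0.0737, 0.0914]
eef_rot: [0.394, 0.589, 0.392, -0.587]
contact_force: [-0.0, -0.5, -2.1]
grip_width: 0.0275
```

Emit:
servo_tool(
  moves=[
    {"rot": [0,0,0],"grip": 1,"slide": [0.15,0,0]},
    {"rot": [0,0,0],"grip": 1,"slide": [0,0,0]},
    {"rot": [0,0,0],"grip": 1,"slide": [0,0,0]},
  ],
)

```text
time_s: 17.7
eef_pos: [0.5581, -0.0737, 0.0913]
eef_rot: [0.394, 0.589, 0.392, -0.587]
contact_force: [-2.7, -0.0, 7.6]
grip_width: 0.0276
```

Emit:
servo_tool(
  moves=[
    {"rot": [0,0,0],"grip": 0.4,"slide": [0,0,0]},
    {"rot": [0,0,0],"grip": 0.4,"slide": [0,0,0]},
    {"rot": [0,0,0],"grip": 0.4,"slide": [0,0,0]},
    {"rot": [0,0,0],"grip": 0.4,"slide": [-0.5,0,0]},
    {"rot": [0,0,0],"grip": 0.4,"slide": [-2,0,0]},
    {"rot": [0,0,0],"grip": 0.4,"slide": [-2.5,0,0]},
    {"rot": [0,0,0],"grip": 0.3,"slide": [-2.5,0,0]},
    {"rot": [-0.12,0,0],"grip": 0.3,"slide": [0,0,0]},
    {"rot": [-0.12,0,0],"grip": 0.3,"slide": [0,0,0]},
    {"rot": [-0.033,0,0],"grip": 0.3,"slide": [0,0,0]},
  ],
)

```text
time_s: 18.53
eef_pos: [0.558, -0.0737, 0.1657]
eef_rot: [0.472, 0.529, 0.469, -0.527]
contact_force: [0.6, -0.4, -0.1]
grip_width: 0.0635
```

```bash
python3 - <<'E'
from h import *
s=st()
delta([.5275,.2155,.13],Rdown(-.12+np.pi/2,0,1))
snap("side","s12",(280,200,370,310),6)
E
```

```text
t 18.53 p [ 0.558  -0.0737  0.1657] q [ 0.472  0.529  0.469 -0.527] F [ 0.6 -0.4 -0.1] w 0.0635
slide_start_axes [  3.542  -6.362 -28.381] slide_target_axes [  3.573  -6.491 -28.348] rot [ 0.0051  0.0001 -0.0043]
```

View pics/s12.png

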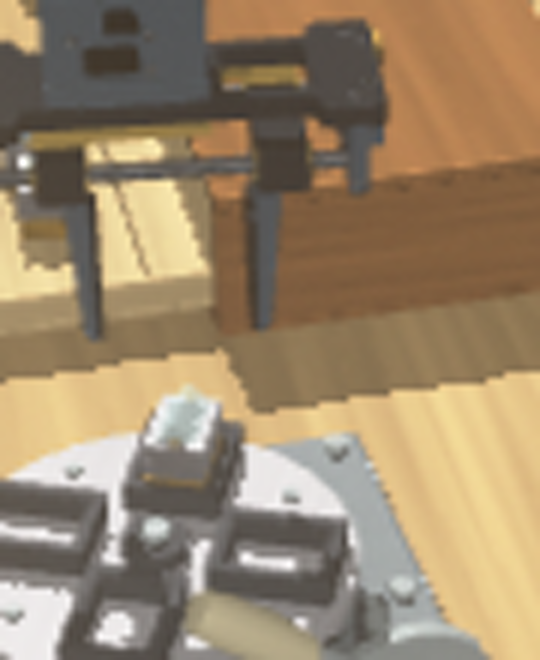

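Emit:
servo_tool(
  moves=[
    {"rot": [0,0,0],"grip": 0.3,"slide": [0,-0.65,-2.84]},
    {"rot": [0,0,0],"grip": 0.3,"slide": [0,-0.65,-2.84]},
    {"rot": [0,0,0],"grip": 0.3,"slide": [0,-0.65,-2.84]},
    {"rot": [0,0,0],"grip": 0.3,"slide": [0,-0.65,-2.84]},
    {"rot": [0,0,0],"grip": 0.3,"slide": [0,-0.65,-2.84]},
    {"rot": [0,0,0],"grip": 0.3,"slide": [0,-0.65,-2.84]},
    {"rot": [0,0,0],"grip": 0.3,"slide": [0.5,-0.65,-2.84]},
    {"rot": [0,0,0],"grip": 0.3,"slide": [1,-0.65,-2.84]},
    {"rot": [0,0,0],"grip": 0.3,"slide": [1,-0.65,-2.84]},
    {"rot": [0,0,0],"grip": 0.3,"slide": [1,-0.65,-2.84]},
    {"rot": [0,0,0],"grip": 0.3,"slide": [0,0,0]},
    {"rot": [0,0,0],"grip": 0.3,"slide": [0,0,0]},
  ],
)

```text
time_s: 19.58
eef_pos: [0.5265, 0.2171, 0.129]
eef_rot: [0.47, 0.529, 0.469, -0.528]
contact_force: [0.5, -0.9, 0.2]
grip_width: 0.0639
```

```bash
python3 - <<'E'
from h import *
s=st()
delta([.5275,.2155,.0555],Rdown(-.12+np.pi/2,0,1))
snap("side","s13",(250,180,350,260),7);snap("top","t13",(200,220,300,290),7)
E
```

```text
t 19.58 p [0.5265 0.2171 0.129 ] q [ 0.47   0.529  0.469 -0.528] F [ 0.5 -0.9  0.2] w 0.0639
slide_start_axes [7.348 0.103 0.145] slide_target_axes [7.348 0.115 0.152] rot [ 0.0026  0.0009 -0.0016]
```

View pics/s13.png

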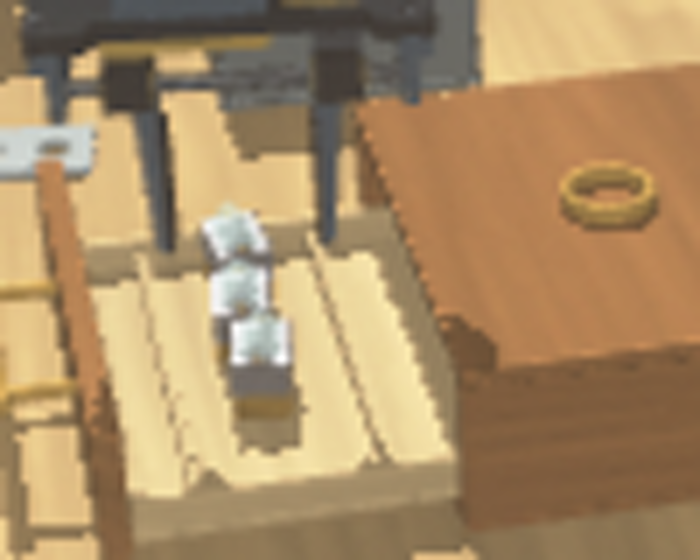

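View pics/t13.png

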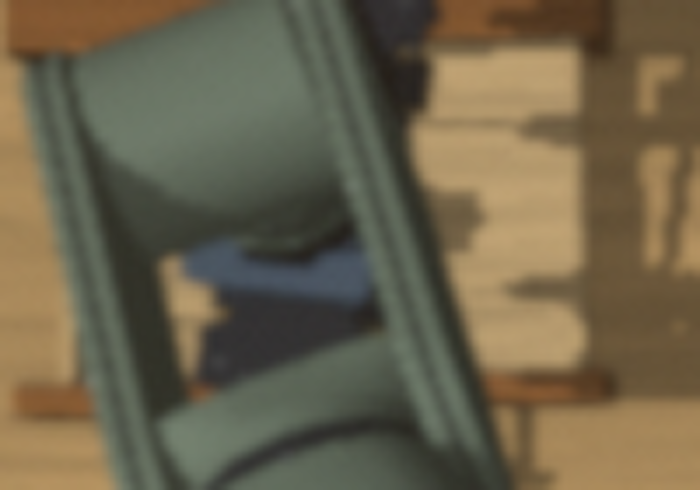

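Emit:
servo_tool(
  moves=[
    {"rot": [0,0,0],"grip": 0.3,"slide": [1.5,0.11,0.15]},
    {"rot": [0,0,0],"grip": 0.3,"slide": [1.5,0,0]},
    {"rot": [0,0,0],"grip": 0.3,"slide": [1.5,0,0]},
    {"rot": [0,0,0],"grip": 0.3,"slide": [1.5,0,0]},
    {"rot": [0,0,0],"grip": 0.3,"slide": [1.1,0,0]},
    {"rot": [0,0,0],"grip": 0.3,"slide": [0,0,0]},
    {"rot": [0,0,0],"grip": 0.3,"slide": [0,0,0]},
  ],
)

```text
time_s: 20.27
eef_pos: [0.5285, 0.2137, 0.0587]
eef_rot: [0.47, 0.53, 0.468, -0.529]
contact_force: [0.6, -0.2, 0.1]
grip_width: 0.0636
```

```bash
python3 - <<'E'
from h import *
s=st()
delta([.5275,.2155,.0555],Rdown(-.12+np.pi/2,0,1))
E
```

```text
t 20.27 p [0.5285 0.2137 0.0587] q [ 0.47   0.53   0.468 -0.529] F [ 0.6 -0.2  0.1] w 0.0636
slide_start_axes [ 0.321 -0.117 -0.169] slide_target_axes [ 0.321 -0.116 -0.169] rot [-0.0007  0.0002 -0.0026]
```

Emit:
servo_tool(
  moves=[
    {"rot": [0,0,0],"grip": 0.3,"slide": [0.33,-0.1,-0.17]},
    {"rot": [0,0,0],"grip": 0.5,"slide": [0,0,0]},
    {"rot": [0,0,0],"grip": 0.6,"slide": [0,0,0]},
    {"rot": [0,0,0],"grip": 1,"slide": [0,0,0]},
    {"rot": [0,0,0],"grip": 1,"slide": [0,0,0]},
    {"rot": [0,0,0],"grip": 1,"slide": [0,0,0]},
    {"rot": [0,0,0],"grip": 1,"slide": [0,0,0]},
    {"rot": [0,0,0],"grip": 1,"slide": [0,0,0]},
    {"rot": [0,0,0],"grip": 1,"slide": [0,0,0]},
  ],
)

```text
time_s: 21.02
eef_pos: [0.5277, 0.2164, 0.0556]
eef_rot: [0.47, 0.53, 0.468, -0.528]
contact_force: [0.2, -0.3, 1.8]
grip_width: 0.0275
```

```bash
python3 - <<'E'
from h import *
s=st()
delta([.5149,-.1751,.16],Rdown(-.393+np.pi/2,0,1))
E
```

```text
t 21.02 p [0.5277 0.2164 0.0556] q [ 0.47   0.53   0.468 -0.528] F [ 0.2 -0.3  1.8] w 0.0275
slide_start_axes [-10.446   3.423  39.017] slide_target_axes [-10.443  13.805  36.654] rot [ 0.2736 -0.0009 -0.0035]
```

Emit:
servo_tool(
  moves=[
    {"rot": [0,0,0],"grip": 1,"slide": [-1,0,0]},
    {"rot": [0,0,0],"grip": 1,"slide": [-2,0,0]},
    {"rot": [0,0,0],"grip": 1,"slide": [-2.5,0,0]},
    {"rot": [0.12,0,0],"grip": 1,"slide": [-2.5,0,0]},
    {"rot": [0.12,0,0],"grip": 1,"slide": [-2.5,0,0]},
    {"rot": [0.034,0,0],"grip": 1,"slide": [-0.5,0,0]},
    {"rot": [0,0,0],"grip": 1,"slide": [0,1.05,2.8]},
    {"rot": [0,0,0],"grip": 1,"slide": [0,1.05,2.8]},
    {"rot": [0,0,0],"grip": 1,"slide": [0,1.05,2.8]},
    {"rot": [0,0,0],"grip": 1,"slide": [0,1.05,2.8]},
    {"rot": [0,0,0],"grip": 1,"slide": [0,1.05,2.8]},
    {"rot": [0,0,0],"grip": 1,"slide": [0,1.05,2.8]},
  ],
)

```text
time_s: 22.02
eef_pos: [0.5203, 0.0356, 0.1658]
eef_rot: [0.393, 0.589, 0.392, -0.587]
contact_force: [0.5, 0.5, -1.5]
grip_width: 0.0279
```

Emit:
servo_tool(
  moves=[
    {"rot": [0,0,0],"grip": 1,"slide": [0,1.05,2.8]},
    {"rot": [0,0,0],"grip": 1,"slide": [0,1.05,2.8]},
    {"rot": [0,0,0],"grip": 1,"slide": [0,1.05,2.8]},
    {"rot": [0,0,0],"grip": 1,"slide": [0,1.05,2.8]},
    {"rot": [0,0,0],"grip": 1,"slide": [0,1.05,2.8]},
    {"rot": [0,0,0],"grip": 1,"slide": [0,1.05,2.8]},
    {"rot": [0,0,0],"grip": 1,"slide": [0,0,0]},
    {"rot": [0,0,0],"grip": 1,"slide": [0,0,0]},
  ],
)

```text
time_s: 22.68
eef_pos: [0.5143, -0.1435, 0.1656]
eef_rot: [0.392, 0.589, 0.391, -0.588]
contact_force: [0.2, 0.1, -0.6]
grip_width: 0.0276
```

```bash
python3 - <<'E'
from h import *
s=st()
delta([.5155,-.1753,.11],Rdown(-.393+np.pi/2,0,1))
E
```

```text
t 22.68 p [ 0.5143 -0.1435  0.1656] q [ 0.392  0.589  0.391 -0.588] F [ 0.2  0.1 -0.6] w 0.0276
slide_start_axes [5.564 1.327 2.895] slide_target_axes [5.564 1.33  2.894] rot [-0.0034 -0.001  -0.0023]
```

Emit:
servo_tool(
  moves=[
    {"rot": [0,0,0],"grip": 1,"slide": [0,0.66,1.45]},
    {"rot": [0,0,0],"grip": 1,"slide": [0,0.67,1.45]},
    {"rot": [0,0,0],"grip": 1,"slide": [1.5,0,0]},
    {"rot": [0,0,0],"grip": 1,"slide": [1.5,0,0]},
    {"rot": [0,0,0],"grip": 1,"slide": [1.5,0,0]},
    {"rot": [0,0,0],"grip": 1,"slide": [1.0,0,0]},
    {"rot": [0,0,0],"grip": 1,"slide": [0,0,0]},
    {"rot": [0,0,0],"grip": 1,"slide": [0,0,0]},
  ],
)

```text
time_s: 23.35
eef_pos: [0.516, -0.1734, 0.1104]
eef_rot: [0.393, 0.588, 0.393, -0.587]
contact_force: [0.4, 0.6, -0.7]
grip_width: 0.0277
```

```bash
python3 - <<'E'
from h import *
s=st()
delta([.5155,-.1753,.0913],Rdown(-.393+np.pi/2,0,1))
snap("side","s14",(280,260,360,330),9)
E
```

```text
t 23.35 p [ 0.516  -0.1734  0.1104] q [ 0.393  0.588  0.393 -0.587] F [ 0.4  0.6 -0.7] w 0.0277
slide_start_axes [1.905 0.022 0.193] slide_target_axes [1.905 0.025 0.192] rot [ 0.0006 -0.0009 -0.0018]
```

View pics/s14.png

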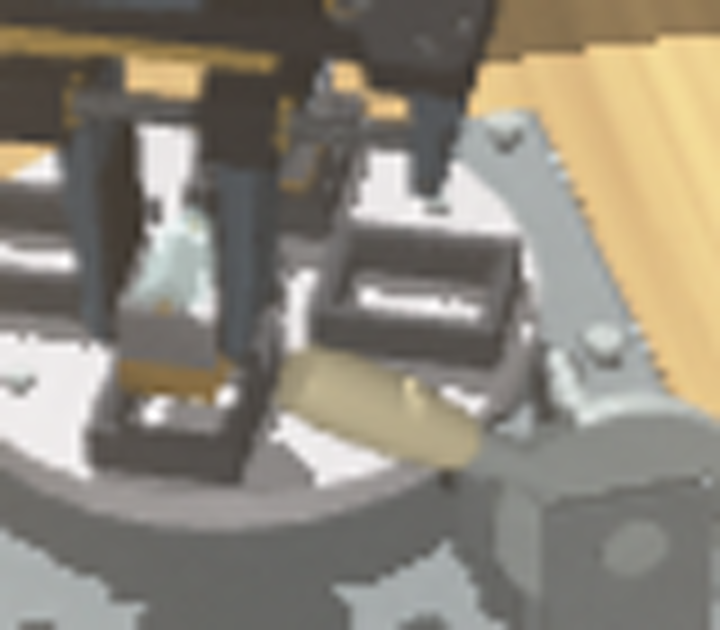

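Emit:
servo_tool(
  moves=[
    {"rot": [0,0,0],"grip": 1,"slide": [0.1,0.02,0.19]},
    {"rot": [0,0,0],"grip": 1,"slide": [0.35,0,0]},
    {"rot": [0,0,0],"grip": 1,"slide": [0.35,0,0]},
    {"rot": [0,0,0],"grip": 1,"slide": [0,0,0]},
  ],
)

```text
time_s: 23.73
eef_pos: [0.5155, -0.1759, 0.1021]
eef_rot: [0.393, 0.589, 0.392, -0.587]
contact_force: [0.7, 1.1, -1.1]
grip_width: 0.0282
```

Emit:
servo_tool(
  moves=[
    {"rot": [0,0,0],"grip": 1,"slide": [0.3,0,0]},
    {"rot": [0,0,0],"grip": 1,"slide": [0.3,0,0]},
    {"rot": [0,0,0],"grip": 1,"slide": [0.3,0,0]},
    {"rot": [0,0,0],"grip": 1,"slide": [0,0,0]},
  ],
)

```text
time_s: 24.07
eef_pos: [0.5155, -0.1759, 0.0927]
eef_rot: [0.393, 0.589, 0.392, -0.587]
contact_force: [1.4, 1.5, -2.2]
grip_width: 0.0276
```

Emit:
servo_tool(
  moves=[
    {"rot": [0,0,0],"grip": 1,"slide": [0.15,0,0]},
    {"rot": [0,0,0],"grip": 1,"slide": [0.15,0,0]},
    {"rot": [0,0,0],"grip": 1,"slide": [0,0,0]},
    {"rot": [0,0,0],"grip": 1,"slide": [0,0,0]},
  ],
)

```text
time_s: 24.4
eef_pos: [0.5157, -0.176, 0.0915]
eef_rot: [0.393, 0.589, 0.392, -0.587]
contact_force: [-1.2, 2.4, 6.2]
grip_width: 0.0279
```

Emit:
servo_tool(
  moves=[
    {"rot": [0,0,0],"grip": 0.4,"slide": [0,0,0]},
    {"rot": [0,0,0],"grip": 0.4,"slide": [0,0,0]},
    {"rot": [0,0,0],"grip": 0.4,"slide": [0,0,0]},
    {"rot": [0,0,0],"grip": 0.4,"slide": [-0.5,0,0]},
    {"rot": [0,0,0],"grip": 0.4,"slide": [-2,0,0]},
    {"rot": [0,0,0],"grip": 0.4,"slide": [-2.5,0,0]},
    {"rot": [0,0,0],"grip": 0.3,"slide": [-3,0,0]},
    {"rot": [-0.12,0,0],"grip": 0.3,"slide": [0,0,0]},
    {"rot": [-0.12,0,0],"grip": 0.3,"slide": [0,0,0]},
    {"rot": [-0.093,0,0],"grip": 0.3,"slide": [0,0,0]},
  ],
)

```text
time_s: 25.23
eef_pos: [0.5156, -0.1763, 0.1714]
eef_rot: [0.487, 0.514, 0.485, -0.513]
contact_force: [-0.8, -0.2, 1.1]
grip_width: 0.0635
```

```bash
python3 - <<'E'
from h import *
s=st()
delta([.5234,.265,.13],Rdown(-.06+np.pi/2,0,1))
E
```

```text
t 25.23 p [ 0.5156 -0.1763  0.1714] q [ 0.487  0.514  0.485 -0.513] F [-0.8 -0.2  1.1] w 0.0635
slide_start_axes [  4.096  -1.657 -44.114] slide_target_axes [  4.145  -1.866 -44.101] rot [ 0.0051  0.0009 -0.0044]
```

Emit:
servo_tool(
  moves=[
    {"rot": [0,0,0],"grip": 0.3,"slide": [0,-0.12,-2.95]},
    {"rot": [0,0,0],"grip": 0.3,"slide": [0,-0.12,-2.95]},
    {"rot": [0,0,0],"grip": 0.3,"slide": [0,-0.12,-2.95]},
    {"rot": [0,0,0],"grip": 0.3,"slide": [0,-0.12,-2.95]},
    {"rot": [0,0,0],"grip": 0.3,"slide": [0,-0.12,-2.95]},
    {"rot": [0,0,0],"grip": 0.3,"slide": [0,-0.12,-2.95]},
    {"rot": [0,0,0],"grip": 0.3,"slide": [0,-0.12,-2.95]},
    {"rot": [0,0,0],"grip": 0.3,"slide": [0,-0.12,-2.95]},
    {"rot": [0,0,0],"grip": 0.3,"slide": [0,-0.12,-2.95]},
    {"rot": [0,0,0],"grip": 0.3,"slide": [0,-0.12,-2.95]},
    {"rot": [0,0,0],"grip": 0.3,"slide": [0,-0.12,-2.95]},
    {"rot": [0,0,0],"grip": 0.3,"slide": [0,-0.12,-2.95]},
  ],
)

```text
time_s: 26.23
eef_pos: [0.5222, 0.1795, 0.1706]
eef_rot: [0.486, 0.516, 0.484, -0.514]
contact_force: [-0.4, 0.1, 0.0]
grip_width: 0.0639
```

Emit:
servo_tool(
  moves=[
    {"rot": [0,0,0],"grip": 0.3,"slide": [1,-0.12,-2.95]},
    {"rot": [0,0,0],"grip": 0.3,"slide": [1,-0.12,-2.95]},
    {"rot": [0,0,0],"grip": 0.3,"slide": [1,-0.12,-2.95]},
    {"rot": [0,0,0],"grip": 0.3,"slide": [1,0,0]},
    {"rot": [0,0,0],"grip": 0.3,"slide": [0,0,0]},
    {"rot": [0,0,0],"grip": 0.3,"slide": [0,0,0]},
  ],
)

```text
time_s: 26.73
eef_pos: [0.5237, 0.2661, 0.1298]
eef_rot: [-0.486, -0.515, -0.484, 0.515]
contact_force: [-0.2, 0.1, 0.2]
grip_width: 0.0636
```

```bash
python3 - <<'E'
from h import *
s=st()
delta([.5234,.265,.0555],Rdown(-.06+np.pi/2,0,1))
snap("side","s15",(250,180,350,260),7)
E
```

```text
t 26.73 p [0.5237 0.2661 0.1298] q [-0.486 -0.515 -0.484  0.515] F [-0.2  0.1  0.2] w 0.0636
slide_start_axes [ 7.429 -0.034  0.098] slide_target_axes [ 7.429 -0.024  0.111] rot [ 0.0001  0.0017 -0.0014]
```

View pics/s15.png

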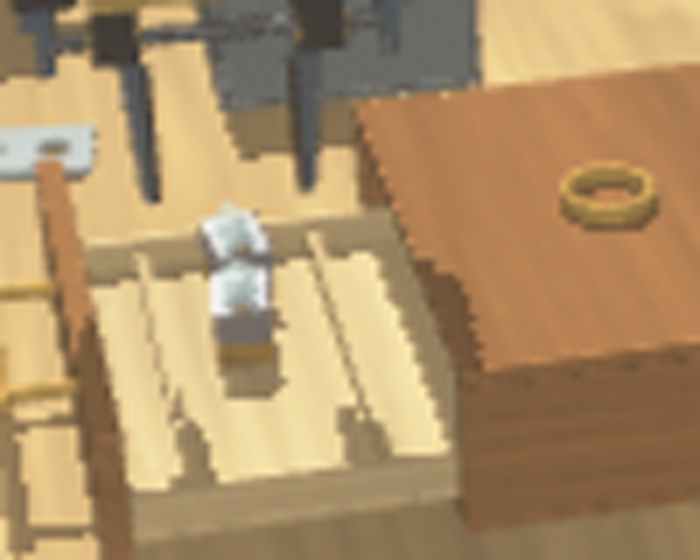

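Cell 2 is where it was (block top about (285,222) in the full picture). Descend.

Emit:
servo_tool(
  moves=[
    {"rot": [0,0,0],"grip": 0.3,"slide": [1.5,-0.02,0.1]},
    {"rot": [0,0,0],"grip": 0.3,"slide": [1.5,0,0]},
    {"rot": [0,0,0],"grip": 0.3,"slide": [1.5,0,0]},
    {"rot": [0,0,0],"grip": 0.3,"slide": [1.5,0,0]},
    {"rot": [0,0,0],"grip": 0.3,"slide": [1.2,0,0]},
    {"rot": [0,0,0],"grip": 0.3,"slide": [0,0,0]},
    {"rot": [0,0,0],"grip": 0.3,"slide": [0,0,0]},
  ],
)

```text
time_s: 27.37
eef_pos: [0.5245, 0.2647, 0.0588]
eef_rot: [0.485, 0.516, 0.483, -0.515]
contact_force: [-0.7, 0.5, 1.5]
grip_width: 0.0641
```

```bash
python3 - <<'E'
from h import *
s=st()
delta([.5234,.265,.0555],Rdown(-.06+np.pi/2,0,1))
E
```

```text
t 27.37 p [0.5245 0.2647 0.0588] q [ 0.485  0.516  0.483 -0.515] F [-0.7  0.5  1.5] w 0.0641
slide_start_axes [ 0.329 -0.109 -0.028] slide_target_axes [ 0.33  -0.108 -0.028] rot [-0.0019  0.0003 -0.0029]
```

Emit:
servo_tool(
  moves=[
    {"rot": [0,0,0],"grip": 0.3,"slide": [0.33,-0.1,-0.03]},
    {"rot": [0,0,0],"grip": 0.5,"slide": [0,0,0]},
    {"rot": [0,0,0],"grip": 0.6,"slide": [0,0,0]},
    {"rot": [0,0,0],"grip": 1,"slide": [0,0,0]},
    {"rot": [0,0,0],"grip": 1,"slide": [0,0,0]},
    {"rot": [0,0,0],"grip": 1,"slide": [0,0,0]},
    {"rot": [0,0,0],"grip": 1,"slide": [0,0,0]},
    {"rot": [0,0,0],"grip": 1,"slide": [0,0,0]},
    {"rot": [0,0,0],"grip": 1,"slide": [0,0,0]},
  ],
)

```text
time_s: 28.12
eef_pos: [0.5237, 0.2663, 0.0553]
eef_rot: [0.486, 0.516, 0.484, -0.514]
contact_force: [1.8, 0.2, 1.1]
grip_width: 0.0279
```

Emit:
servo_tool(
  moves=[
    {"rot": [0,0,0],"grip": 1,"slide": [-1,0,0]},
    {"rot": [0,0,0],"grip": 1,"slide": [-2,0,0]},
    {"rot": [0,0,0],"grip": 1,"slide": [-2.5,0,0]},
    {"rot": [0,0,0],"grip": 1,"slide": [-3,0,0]},
    {"rot": [0,0,0],"grip": 1,"slide": [-3,0,0]},
  ],
)

```text
time_s: 28.53
eef_pos: [0.5217, 0.2656, 0.1708]
eef_rot: [-0.485, -0.515, -0.484, 0.515]
contact_force: [0.5, -0.0, -1.8]
grip_width: 0.0279
```

```bash
python3 - <<'E'
from h import *
s=st()
delta([.486,-.1035,.16],Rdown(-.393+np.pi,0,1))
E
```

```text
t 28.53 p [0.5217 0.2656 0.1708] q [-0.485 -0.515 -0.484  0.515] F [ 0.5 -0.  -1.8] w 0.0279
slide_start_axes [ 1.142 -1.341 37.059] slide_target_axes [  1.085 -35.467  10.836] rot [-1.2381e+00  1.5000e-03  7.0000e-04]
```

Emit:
servo_tool(
  moves=[
    {"rot": [-0.1125,0,0],"grip": 1,"slide": [0,0,0]},
    {"rot": [-0.1125,0,0],"grip": 1,"slide": [0,0,0]},
    {"rot": [-0.1125,0,0],"grip": 1,"slide": [0,0,0]},
    {"rot": [-0.1125,0,0],"grip": 1,"slide": [0,0,0]},
    {"rot": [-0.1125,0,0],"grip": 1,"slide": [0,0,0]},
    {"rot": [-0.1125,0,0],"grip": 1,"slide": [0,0,0]},
    {"rot": [-0.1125,0,0],"grip": 1,"slide": [0,0,0]},
    {"rot": [-0.1125,0,0],"grip": 1,"slide": [0,0,0]},
    {"rot": [-0.1125,0,0],"grip": 1,"slide": [0,0,0]},
    {"rot": [-0.1125,0,0],"grip": 1,"slide": [0,0,0]},
    {"rot": [-0.1125,0,0],"grip": 1,"slide": [0,0,0]},
  ],
)

```text
time_s: 29.45
eef_pos: [0.5221, 0.2658, 0.17]
eef_rot: [0.694, 0.136, 0.693, -0.137]
contact_force: [-0.2, -0.6, -1.6]
grip_width: 0.0275
```

Emit:
servo_tool(
  moves=[
    {"rot": [0,0,0],"grip": 1,"slide": [0,-2.7,0.8]},
    {"rot": [0,0,0],"grip": 1,"slide": [0,-2.7,0.8]},
    {"rot": [0,0,0],"grip": 1,"slide": [0,-2.7,0.8]},
    {"rot": [0,0,0],"grip": 1,"slide": [0,-2.7,0.8]},
    {"rot": [0,0,0],"grip": 1,"slide": [0,-2.7,0.8]},
    {"rot": [0,0,0],"grip": 1,"slide": [0,-2.7,0.8]},
    {"rot": [0,0,0],"grip": 1,"slide": [0,-2.7,0.8]},
    {"rot": [0,0,0],"grip": 1,"slide": [0,-2.7,0.8]},
    {"rot": [0,0,0],"grip": 1,"slide": [0,-2.7,0.8]},
    {"rot": [0,0,0],"grip": 1,"slide": [0,-2.7,0.8]},
    {"rot": [0,0,0],"grip": 1,"slide": [0,0,0]},
    {"rot": [0,0,0],"grip": 1,"slide": [0,0,0]},
  ],
)

```text
time_s: 30.45
eef_pos: [0.4924, -0.0149, 0.1702]
eef_rot: [0.694, 0.139, 0.693, -0.139]
contact_force: [0.4, 0.4, -2.0]
grip_width: 0.0276
```

```bash
python3 - <<'E'
from h import *
s=st()
delta([.486,-.1035,.11],Rdown(-.393+np.pi,0,1))
E
```

```text
t 30.45 p [ 0.4924 -0.0149  0.1702] q [ 0.694  0.139  0.693 -0.139] F [ 0.4  0.4 -2. ] w 0.0276
slide_start_axes [ 6.015 -8.424  2.818] slide_target_axes [ 6.016 -8.429  2.798] rot [-0.0036  0.0017 -0.0007]
```

Emit:
servo_tool(
  moves=[
    {"rot": [0,0,0],"grip": 1,"slide": [0,-2.1,0.69]},
    {"rot": [0,0,0],"grip": 1,"slide": [0,-2.1,0.69]},
    {"rot": [0,0,0],"grip": 1,"slide": [0,-2.1,0.69]},
    {"rot": [0,0,0],"grip": 1,"slide": [0.5,-2.13,0.69]},
    {"rot": [0,0,0],"grip": 1,"slide": [2,0,0]},
    {"rot": [0,0,0],"grip": 1,"slide": [2,0,0]},
    {"rot": [0,0,0],"grip": 1,"slide": [1.5,0,0]},
    {"rot": [0,0,0],"grip": 1,"slide": [0,0,0]},
    {"rot": [0,0,0],"grip": 1,"slide": [0,0,0]},
  ],
)

```text
time_s: 31.2
eef_pos: [0.4862, -0.1014, 0.1097]
eef_rot: [0.694, 0.138, 0.693, -0.138]
contact_force: [1.0, -0.0, -1.8]
grip_width: 0.0277
```

```bash
python3 - <<'E'
from h import *
s=st()
delta([.486,-.1037,.0915],Rdown(-.393+np.pi,0,1))
snap("side","s16",(260,250,340,320),9)
E
```

```text
t 31.2 p [ 0.4862 -0.1014  0.1097] q [ 0.694  0.138  0.693 -0.138] F [ 1.  -0.  -1.8] w 0.0277
slide_start_axes [ 1.82  -0.22   0.069] slide_target_axes [ 1.82  -0.219  0.07 ] rot [ 0.0004  0.0007 -0.0008]
```

View pics/s16.png

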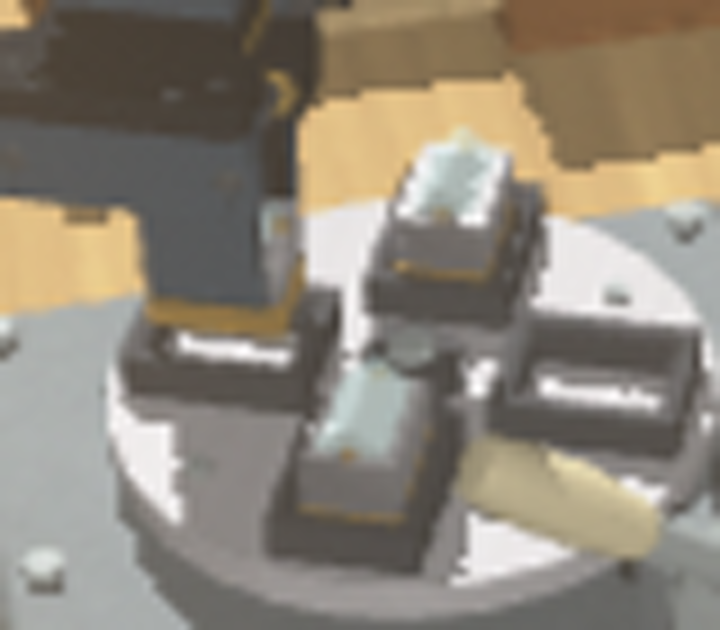

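Emit:
servo_tool(
  moves=[
    {"rot": [0,0,0],"grip": 1,"slide": [0.1,-0.22,0.03]},
    {"rot": [0,0,0],"grip": 1,"slide": [0.35,0,0]},
    {"rot": [0,0,0],"grip": 1,"slide": [0.35,0,0]},
    {"rot": [0,0,0],"grip": 1,"slide": [0,0,0]},
  ],
)

```text
time_s: 31.58
eef_pos: [0.4869, -0.1042, 0.1027]
eef_rot: [0.695, 0.139, 0.692, -0.138]
contact_force: [2.0, 3.0, 2.1]
grip_width: 0.0278
```

Emit:
servo_tool(
  moves=[
    {"rot": [0,0,0],"grip": 1,"slide": [0.2,0.06,0]},
    {"rot": [0,0,0],"grip": 1,"slide": [0.2,0,0]},
    {"rot": [0,0,0],"grip": 1,"slide": [0,0,0]},
  ],
)

```text
time_s: 31.83
eef_pos: [0.4866, -0.1033, 0.0985]
eef_rot: [0.695, 0.139, 0.692, -0.138]
contact_force: [0.3, 4.8, 0.3]
grip_width: 0.0275
```

Emit:
servo_tool(
  moves=[
    {"rot": [0,0,0],"grip": 1,"slide": [0.2,0.05,0]},
    {"rot": [0,0,0],"grip": 1,"slide": [0.2,0,0]},
    {"rot": [0,0,0],"grip": 1,"slide": [0.1,0,0]},
    {"rot": [0,0,0],"grip": 1,"slide": [0,0,0]},
  ],
)

```text
time_s: 32.17
eef_pos: [0.4866, -0.1033, 0.0926]
eef_rot: [0.694, 0.139, 0.692, -0.138]
contact_force: [2.0, 3.8, -2.9]
grip_width: 0.0281
```

Emit:
servo_tool(
  moves=[
    {"rot": [0,0,0],"grip": 1,"slide": [0.15,0,0]},
    {"rot": [0,0,0],"grip": 1,"slide": [0.12,0,0]},
    {"rot": [0,0,0],"grip": 1,"slide": [0,0,0]},
    {"rot": [0,0,0],"grip": 1,"slide": [0,0,0]},
  ],
)

```text
time_s: 32.5
eef_pos: [0.4867, -0.1034, 0.0912]
eef_rot: [0.695, 0.139, 0.692, -0.138]
contact_force: [-0.1, 4.7, 6.6]
grip_width: 0.028
```

Emit:
servo_tool(
  moves=[
    {"rot": [0,0,0],"grip": 0.4,"slide": [0,0,0]},
    {"rot": [0,0,0],"grip": 0.4,"slide": [0,0,0]},
    {"rot": [0,0,0],"grip": 0.4,"slide": [0,0,0]},
    {"rot": [0,0,0],"grip": 0.4,"slide": [-0.5,0,0]},
    {"rot": [0,0,0],"grip": 0.4,"slide": [-2,0,0]},
    {"rot": [0,0,0],"grip": 0.4,"slide": [-2.5,0,0]},
    {"rot": [0,0,0],"grip": 0.3,"slide": [-3,0,0]},
  ],
)

```text
time_s: 33.08
eef_pos: [0.4849, -0.1036, 0.1702]
eef_rot: [0.693, 0.138, 0.694, -0.138]
contact_force: [1.0, -1.1, 1.5]
grip_width: 0.0585
```

Emit:
servo_tool(
  moves=[
    {"rot": [0.1165,0,0],"grip": 0.3,"slide": [0,0,0]},
    {"rot": [0.1165,0,0],"grip": 0.3,"slide": [0,0,0]},
    {"rot": [0.1165,0,0],"grip": 0.3,"slide": [0,0,0]},
    {"rot": [0.1165,0,0],"grip": 0.3,"slide": [0,0,0]},
    {"rot": [0.1165,0,0],"grip": 0.3,"slide": [0,0,0]},
    {"rot": [0.1165,0,0],"grip": 0.3,"slide": [0,0,0]},
    {"rot": [0.1165,0,0],"grip": 0.3,"slide": [0,0,0]},
    {"rot": [0.1165,0,0],"grip": 0.3,"slide": [0,0,0]},
    {"rot": [0.1165,0,0],"grip": 0.3,"slide": [0,0,0]},
  ],
)

```text
time_s: 33.83
eef_pos: [0.4859, -0.1038, 0.1705]
eef_rot: [0.531, 0.469, 0.529, -0.468]
contact_force: [0.8, -0.4, 0.2]
grip_width: 0.0636
```

```bash
python3 - <<'E'
from h import *
s=st()
delta([.5278,.3217,.13],Rdown(.13+np.pi/2,0,1))
E
```

```text
t 33.83 p [ 0.4859 -0.1038  0.1705] q [ 0.531  0.469  0.529 -0.468] F [ 0.8 -0.4  0.2] w 0.0636
slide_start_axes [  4.015   9.366 -41.724] slide_target_axes [  4.046   9.667 -41.652] rot [-0.007   0.0013 -0.0023]
```

Emit:
servo_tool(
  moves=[
    {"rot": [-0.006,0,0],"grip": 0.3,"slide": [0,0.67,-2.8]},
    {"rot": [0,0,0],"grip": 0.3,"slide": [0,0.64,-2.8]},
    {"rot": [0,0,0],"grip": 0.3,"slide": [0,0.64,-2.8]},
    {"rot": [0,0,0],"grip": 0.3,"slide": [0,0.64,-2.8]},
    {"rot": [0,0,0],"grip": 0.3,"slide": [0,0.64,-2.8]},
    {"rot": [0,0,0],"grip": 0.3,"slide": [0,0.64,-2.8]},
    {"rot": [0,0,0],"grip": 0.3,"slide": [0,0.64,-2.8]},
    {"rot": [0,0,0],"grip": 0.3,"slide": [0,0.64,-2.8]},
    {"rot": [0,0,0],"grip": 0.3,"slide": [0,0.64,-2.8]},
    {"rot": [0,0,0],"grip": 0.3,"slide": [0,0.64,-2.8]},
    {"rot": [0,0,0],"grip": 0.3,"slide": [0,0.64,-2.8]},
    {"rot": [0,0,0],"grip": 0.3,"slide": [0,0.64,-2.8]},
  ],
)

```text
time_s: 34.83
eef_pos: [0.5176, 0.2408, 0.1704]
eef_rot: [0.534, 0.466, 0.532, -0.465]
contact_force: [1.2, -0.3, -0.4]
grip_width: 0.0643
```

Emit:
servo_tool(
  moves=[
    {"rot": [0,0,0],"grip": 0.3,"slide": [0.5,0.64,-2.8]},
    {"rot": [0,0,0],"grip": 0.3,"slide": [0.5,0.64,-2.8]},
    {"rot": [0,0,0],"grip": 0.3,"slide": [1.5,0.64,-2.4]},
    {"rot": [0,0,0],"grip": 0.3,"slide": [1.5,0,0]},
    {"rot": [0,0,0],"grip": 0.3,"slide": [0,0,0]},
    {"rot": [0,0,0],"grip": 0.3,"slide": [0,0,0]},
  ],
)

```text
time_s: 35.33
eef_pos: [0.5254, 0.321, 0.1295]
eef_rot: [0.533, 0.465, 0.532, -0.466]
contact_force: [-0.4, -0.6, -0.1]
grip_width: 0.064
```

```bash
python3 - <<'E'
from h import *
s=st()
delta([.5278,.3217,.0555],Rdown(.13+np.pi/2,0,1))
snap("side","s17",(250,180,350,260),7)
E
```

```text
t 35.33 p [0.5254 0.321  0.1295] q [ 0.533  0.465  0.532 -0.466] F [-0.4 -0.6 -0.1] w 0.064
slide_start_axes [ 7.401  0.239 -0.052] slide_target_axes [ 7.401  0.242 -0.035] rot [ 0.0051  0.0024 -0.0004]
```

View pics/s17.png

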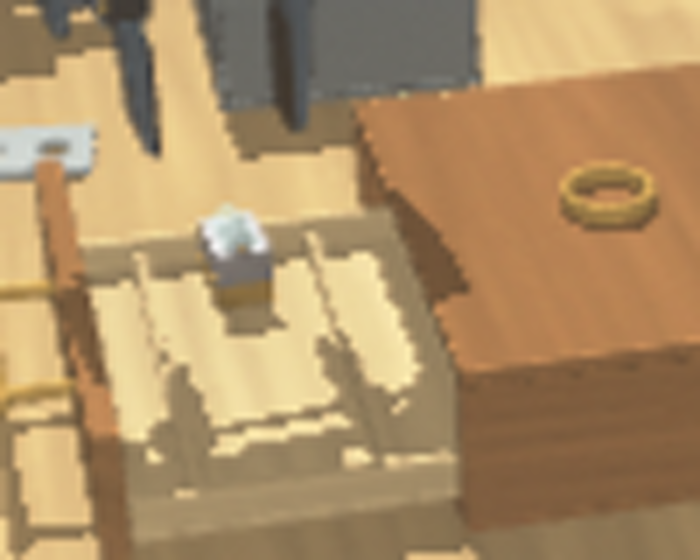

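Last cell is still in place. Descend.

Emit:
servo_tool(
  moves=[
    {"rot": [0,0,0],"grip": 0.3,"slide": [1.5,0.22,-0.03]},
    {"rot": [0,0,0],"grip": 0.3,"slide": [1.5,0,0]},
    {"rot": [0,0,0],"grip": 0.3,"slide": [1.5,0,0]},
    {"rot": [0,0,0],"grip": 0.3,"slide": [1.5,0,0]},
    {"rot": [0,0,0],"grip": 0.3,"slide": [1.2,0,0]},
    {"rot": [0,0,0],"grip": 0.3,"slide": [0,0,0]},
    {"rot": [0,0,0],"grip": 0.3,"slide": [0,0,0]},
  ],
)

```text
time_s: 35.97
eef_pos: [0.5288, 0.3215, 0.0591]
eef_rot: [0.533, 0.466, 0.531, -0.465]
contact_force: [0.9, -0.7, 0.3]
grip_width: 0.0639
```

```bash
python3 - <<'E'
from h import *
s=st()
delta([.5278,.3217,.0555],Rdown(.13+np.pi/2,0,1))
E
```

```text
t 35.97 p [0.5288 0.3215 0.0591] q [ 0.533  0.466  0.531 -0.465] F [ 0.9 -0.7  0.3] w 0.0639
slide_start_axes [ 0.36  -0.101 -0.033] slide_target_axes [ 0.361 -0.1   -0.033] rot [ 0.0035  0.0007 -0.0033]
```

Emit:
servo_tool(
  moves=[
    {"rot": [0,0,0],"grip": 0.3,"slide": [0.36,-0.1,-0.03]},
    {"rot": [0,0,0],"grip": 0.5,"slide": [0,0,0]},
    {"rot": [0,0,0],"grip": 0.6,"slide": [0,0,0]},
    {"rot": [0,0,0],"grip": 1,"slide": [0,0,0]},
    {"rot": [0,0,0],"grip": 1,"slide": [0,0,0]},
    {"rot": [0,0,0],"grip": 1,"slide": [0,0,0]},
    {"rot": [0,0,0],"grip": 1,"slide": [0,0,0]},
    {"rot": [0,0,0],"grip": 1,"slide": [0,0,0]},
    {"rot": [0,0,0],"grip": 1,"slide": [0,0,0]},
  ],
)

```text
time_s: 36.72
eef_pos: [0.5277, 0.3226, 0.055]
eef_rot: [0.533, 0.466, 0.532, -0.464]
contact_force: [0.7, 0.1, 1.1]
grip_width: 0.0276
```

Emit:
servo_tool(
  moves=[
    {"rot": [0,0,0],"grip": 1,"slide": [-1,0,0]},
    {"rot": [0,0,0],"grip": 1,"slide": [-2,0,0]},
    {"rot": [0,0,0],"grip": 1,"slide": [-2.5,0,0]},
    {"rot": [0,0,0],"grip": 1,"slide": [-3,0,0]},
    {"rot": [0,0,0],"grip": 1,"slide": [-3,0,0]},
    {"rot": [0,0,0],"grip": 1,"slide": [0,0,0]},
  ],
)

```text
time_s: 37.22
eef_pos: [0.5297, 0.324, 0.1767]
eef_rot: [0.535, 0.47, 0.53, -0.461]
contact_force: [0.7, 0.3, 0.4]
grip_width: 0.0279
```

Emit:
servo_tool(
  moves=[
    {"rot": [-0.1165,0,0],"grip": 1,"slide": [0,0,0]},
    {"rot": [-0.1165,0,0],"grip": 1,"slide": [0,0,0]},
    {"rot": [-0.1165,0,0],"grip": 1,"slide": [0,0,0]},
    {"rot": [-0.1165,0,0],"grip": 1,"slide": [0,0,0]},
    {"rot": [-0.1165,0,0],"grip": 1,"slide": [0,0,0]},
    {"rot": [-0.1165,0,0],"grip": 1,"slide": [0,0,0]},
    {"rot": [-0.1165,0,0],"grip": 1,"slide": [0,0,0]},
    {"rot": [-0.1165,0,0],"grip": 1,"slide": [0,0,0]},
    {"rot": [-0.1165,0,0],"grip": 1,"slide": [0,0,0]},
  ],
)

```text
time_s: 37.97
eef_pos: [0.5264, 0.322, 0.1692]
eef_rot: [0.695, 0.134, 0.694, -0.135]
contact_force: [-0.3, -0.4, -0.5]
grip_width: 0.0275
```

```bash
python3 - <<'E'
from h import *
s=st()
delta([.5876,-.1457,.17],Rdown(-.393+np.pi,0,1))
E
```

```text
t 37.97 p [0.5264 0.322  0.1692] q [ 0.695  0.134  0.694 -0.135] F [-0.3 -0.4 -0.5] w 0.0275
slide_start_axes [-1.2000e-02 -4.1117e+01  2.3114e+01] slide_target_axes [ -0.08  -40.859  23.568] rot [0.0111 0.0016 0.0007]
```

Emit:
servo_tool(
  moves=[
    {"rot": [0.011,0,0],"grip": 1,"slide": [0,0,0]},
    {"rot": [0,0,0],"grip": 1,"slide": [0,-2.6,1.5]},
    {"rot": [0,0,0],"grip": 1,"slide": [0,-2.6,1.5]},
    {"rot": [0,0,0],"grip": 1,"slide": [0,-2.6,1.5]},
    {"rot": [0,0,0],"grip": 1,"slide": [0,-2.6,1.5]},
    {"rot": [0,0,0],"grip": 1,"slide": [0,-2.6,1.5]},
    {"rot": [0,0,0],"grip": 1,"slide": [0,-2.6,1.5]},
    {"rot": [0,0,0],"grip": 1,"slide": [0,-2.6,1.5]},
    {"rot": [0,0,0],"grip": 1,"slide": [0,-2.6,1.5]},
    {"rot": [0,0,0],"grip": 1,"slide": [0,-2.6,1.5]},
    {"rot": [0,0,0],"grip": 1,"slide": [0,-2.6,1.5]},
    {"rot": [0,0,0],"grip": 1,"slide": [0,-2.6,1.5]},
  ],
)

```text
time_s: 38.97
eef_pos: [0.5676, -0.0067, 0.1698]
eef_rot: [0.694, 0.141, 0.692, -0.141]
contact_force: [-0.5, 0.1, -1.4]
grip_width: 0.0278
```

Emit:
servo_tool(
  moves=[
    {"rot": [0,0,0],"grip": 1,"slide": [0,-2.6,1.5]},
    {"rot": [0,0,0],"grip": 1,"slide": [0,-2.6,1.5]},
    {"rot": [0,0,0],"grip": 1,"slide": [0,-2.6,1.5]},
    {"rot": [0,0,0],"grip": 1,"slide": [0,0,0]},
    {"rot": [0,0,0],"grip": 1,"slide": [0,0,0]},
  ],
)

```text
time_s: 39.38
eef_pos: [0.5789, -0.0958, 0.1696]
eef_rot: [0.693, 0.142, 0.692, -0.142]
contact_force: [0.1, 1.0, -2.2]
grip_width: 0.0278
```

```bash
python3 - <<'E'
from h import *
s=st()
delta([.5876,-.1457,.11],Rdown(-.393+np.pi,0,1))
E
```

```text
t 39.38 p [ 0.5789 -0.0958  0.1696] q [ 0.693  0.142  0.692 -0.142] F [ 0.1  1.  -2.2] w 0.0278
slide_start_axes [ 5.961 -4.248  2.757] slide_target_axes [ 5.96  -4.274  2.718] rot [-0.0114  0.0016 -0.0009]
```

Emit:
servo_tool(
  moves=[
    {"rot": [-0.011,0,0],"grip": 1,"slide": [0,0,0]},
    {"rot": [0,0,0],"grip": 1,"slide": [0,-2.1,1.36]},
    {"rot": [0,0,0],"grip": 1,"slide": [0,-2.1,1.36]},
    {"rot": [0,0,0],"grip": 1,"slide": [1.5,0,0]},
    {"rot": [0,0,0],"grip": 1,"slide": [1.5,0,0]},
    {"rot": [0,0,0],"grip": 1,"slide": [1.5,0,0]},
    {"rot": [0,0,0],"grip": 1,"slide": [1.4,0,0]},
    {"rot": [0,0,0],"grip": 1,"slide": [0,0,0]},
    {"rot": [0,0,0],"grip": 1,"slide": [0,0,0]},
  ],
)

```text
time_s: 40.13
eef_pos: [0.5883, -0.1424, 0.1106]
eef_rot: [0.694, 0.136, 0.694, -0.136]
contact_force: [1.1, 0.6, -0.8]
grip_width: 0.0277
```

```bash
python3 - <<'E'
from h import *
s=st()
delta([.5876,-.1457,.0915],Rdown(-.393+np.pi,0,1))
snap("side","s18",(280,240,370,320),8)
E
```

```text
t 40.13 p [ 0.5883 -0.1424  0.1106] q [ 0.694  0.136  0.694 -0.136] F [ 1.1  0.6 -0.8] w 0.0277
slide_start_axes [ 1.906 -0.334  0.062] slide_target_axes [ 1.906 -0.333  0.065] rot [ 0.0063  0.0007 -0.0007]
```

View pics/s18.png

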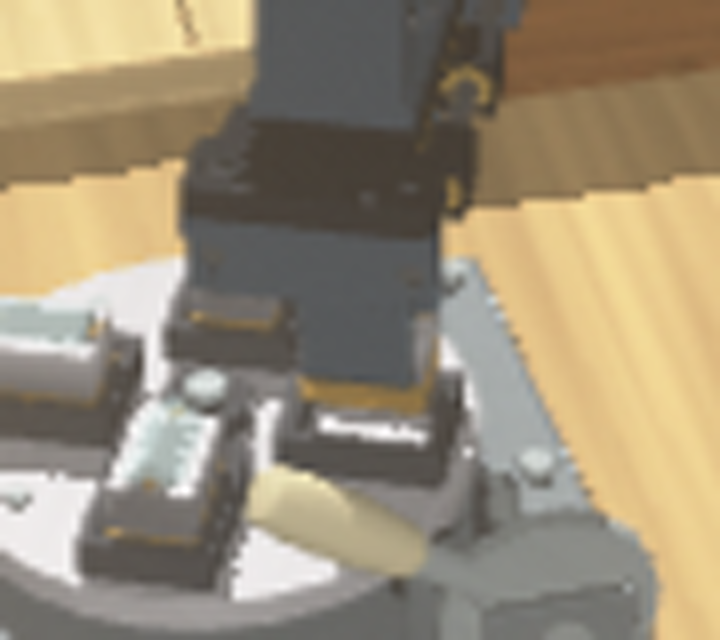

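Emit:
servo_tool(
  moves=[
    {"rot": [0.006,0,0],"grip": 1,"slide": [0.1,-0.31,0.05]},
    {"rot": [0,0,0],"grip": 1,"slide": [0.35,0,0]},
    {"rot": [0,0,0],"grip": 1,"slide": [0.3,0,0]},
    {"rot": [0,0,0],"grip": 1,"slide": [0,0,0]},
  ],
)

```text
time_s: 40.52
eef_pos: [0.5878, -0.1468, 0.1033]
eef_rot: [0.694, 0.138, 0.693, -0.138]
contact_force: [-0.2, 0.2, -0.6]
grip_width: 0.0279
```

Emit:
servo_tool(
  moves=[
    {"rot": [0,0,0],"grip": 1,"slide": [0.2,0.05,0]},
    {"rot": [0,0,0],"grip": 1,"slide": [0.2,0,0]},
    {"rot": [0,0,0],"grip": 1,"slide": [0.2,0,0]},
    {"rot": [0,0,0],"grip": 1,"slide": [0,0,0]},
  ],
)

```text
time_s: 40.85
eef_pos: [0.5884, -0.1464, 0.1019]
eef_rot: [0.695, 0.138, 0.692, -0.138]
contact_force: [-7.0, 1.4, 21.6]
grip_width: 0.0275
```

Emit:
servo_tool(
  moves=[
    {"rot": [0,0,0],"grip": 1,"slide": [-0.55,0,0]},
    {"rot": [0,0,0],"grip": 1,"slide": [0,0,-0.15]},
    {"rot": [0,0,0],"grip": 1,"slide": [0,0,0]},
  ],
)

```text
time_s: 41.1
eef_pos: [0.5867, -0.1458, 0.1031]
eef_rot: [0.695, 0.138, 0.692, -0.138]
contact_force: [-0.8, -0.1, -2.1]
grip_width: 0.0279
```

Emit:
servo_tool(
  moves=[
    {"rot": [0,0,0],"grip": 1,"slide": [0.25,0,0]},
    {"rot": [0,0,0],"grip": 1,"slide": [0.2,0,0]},
    {"rot": [0,0,0],"grip": 1,"slide": [0,0,0]},
  ],
)

```text
time_s: 41.35
eef_pos: [0.5869, -0.1453, 0.0974]
eef_rot: [0.694, 0.139, 0.693, -0.138]
contact_force: [1.8, 1.7, -2.7]
grip_width: 0.0276
```

Emit:
servo_tool(
  moves=[
    {"rot": [0,0,0],"grip": 1,"slide": [0.25,0,0]},
    {"rot": [0,0,0],"grip": 1,"slide": [0.2,0,0]},
    {"rot": [0,0,0],"grip": 1,"slide": [0,0,0]},
    {"rot": [0,0,0],"grip": 1,"slide": [0,0,0]},
  ],
)

```text
time_s: 41.68
eef_pos: [0.5869, -0.1454, 0.0934]
eef_rot: [0.694, 0.139, 0.693, -0.138]
contact_force: [2.9, 3.4, -3.5]
grip_width: 0.0276
```

Emit:
servo_tool(
  moves=[
    {"rot": [0,0,0],"grip": 1,"slide": [0.2,-0.02,0]},
    {"rot": [0,0,0],"grip": 1,"slide": [0.15,0,0]},
    {"rot": [0,0,0],"grip": 1,"slide": [0,0,0]},
    {"rot": [0,0,0],"grip": 1,"slide": [0,0,0]},
  ],
)

```text
time_s: 42.02
eef_pos: [0.5872, -0.1455, 0.091]
eef_rot: [0.695, 0.139, 0.692, -0.138]
contact_force: [0.7, 5.3, 1.0]
grip_width: 0.0278
```

Emit:
servo_tool(
  moves=[
    {"rot": [0,0,0],"grip": 1,"slide": [0.12,0,0]},
    {"rot": [0,0,0],"grip": 1,"slide": [0,0,0]},
    {"rot": [0,0,0],"grip": 1,"slide": [0,0,0]},
  ],
)

```text
time_s: 42.27
eef_pos: [0.5872, -0.1455, 0.0909]
eef_rot: [0.695, 0.139, 0.692, -0.138]
contact_force: [-0.7, 5.1, 7.0]
grip_width: 0.0276
```

Emit:
servo_tool(
  moves=[
    {"rot": [0,0,0],"grip": 0.4,"slide": [0,0,0]},
    {"rot": [0,0,0],"grip": 0.4,"slide": [0,0,0]},
    {"rot": [0,0,0],"grip": 0.4,"slide": [0,0,0]},
    {"rot": [0,0,0],"grip": 0.4,"slide": [-0.5,0,0]},
    {"rot": [0,0,0],"grip": 0.4,"slide": [-2,0,0]},
    {"rot": [0,0,0],"grip": 0.4,"slide": [-2.5,0,0]},
    {"rot": [0,0,0],"grip": 0.4,"slide": [-3,0,0]},
    {"rot": [0,0,0],"grip": 1,"slide": [-3,0,0]},
    {"rot": [-0.11,0,0],"grip": 1,"slide": [0,0,0]},
    {"rot": [-0.11,0,0],"grip": 1,"slide": [0,0,0]},
    {"rot": [-0.11,0,0],"grip": 1,"slide": [0,0,0]},
    {"rot": [-0.11,0,0],"grip": 1,"slide": [0,0,0]},
  ],
)

```text
time_s: 43.27
eef_pos: [0.5863, -0.1464, 0.1997]
eef_rot: [0.708, -0.019, 0.706, 0.018]
contact_force: [-0.3, -0.0, -0.0]
grip_width: 0.0239
```

```bash
python3 - <<'E'
from h import *
s=st()
delta([.4452,-.2832,.13],Rdown(.045+np.pi,0,1))
print(s["joint_pos"].round(2))
snap("side","s19",(260,250,340,320),9)
E
```

```text
t 43.27 p [ 0.5863 -0.1464  0.1997] q [ 0.708 -0.019  0.706  0.018] F [-0.3 -0.  -0. ] w 0.0239
slide_start_axes [  6.947 -12.928 -14.813] slide_target_axes [  6.971 -13.035 -14.707] rot [0.0067 0.0027 0.0012]
[-0.26  0.39  1.55 -0.    1.2  -1.89]
```

View pics/s19.png

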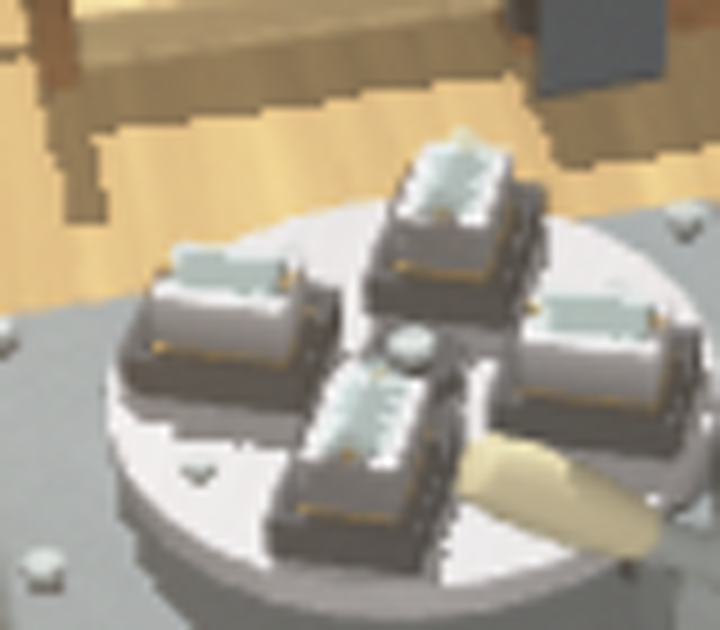

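Emit:
servo_tool(
  moves=[
    {"rot": [0,0,0],"grip": 1,"slide": [0,-1.86,-2.1]},
    {"rot": [0,0,0],"grip": 1,"slide": [0,-1.86,-2.1]},
    {"rot": [0,0,0],"grip": 1,"slide": [0,-1.86,-2.1]},
    {"rot": [0,0,0],"grip": 1,"slide": [0,-1.86,-2.1]},
    {"rot": [0,0,0],"grip": 1,"slide": [0,-1.86,-2.1]},
    {"rot": [0,0,0],"grip": 1,"slide": [0,-1.86,-2.1]},
    {"rot": [0,0,0],"grip": 1,"slide": [0,-1.86,-2.1]},
    {"rot": [0,0,0],"grip": 1,"slide": [2,0,0]},
    {"rot": [0,0,0],"grip": 1,"slide": [2,0,0]},
    {"rot": [0,0,0],"grip": 1,"slide": [2,0,0]},
    {"rot": [0,0,0],"grip": 1,"slide": [1,0,0]},
    {"rot": [0,0,0],"grip": 1,"slide": [0,0,0]},
  ],
)

```text
time_s: 44.32
eef_pos: [0.4444, -0.2822, 0.1269]
eef_rot: [0.706, -0.015, 0.707, 0.017]
contact_force: [0.2, 0.5, 1.1]
grip_width: 0.0003
```

```bash
python3 - <<'E'
from h import *
s=st()
delta([.445,-.2826,.0945],Rdown(.045+np.pi,0,1))
snap("side","s20",(240,255,380,365),5)
E
```

```text
t 44.32 p [ 0.4444 -0.2822  0.1269] q [ 0.706 -0.015  0.707  0.017] F [0.2 0.5 1.1] w 0.0003
slide_start_axes [ 3.242 -0.051  0.059] slide_target_axes [ 3.242 -0.043  0.055] rot [-0.0002 -0.0014 -0.0023]
```

View pics/s20.png

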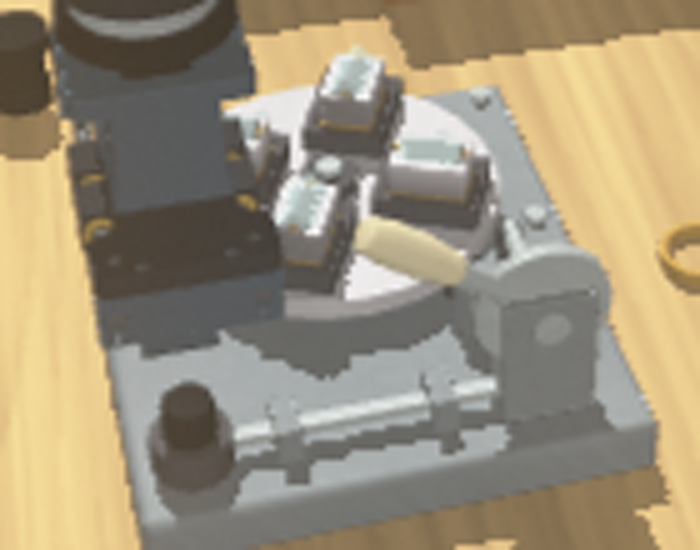

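```bash
python3 - <<'E'
from h import *
print((proj("side",[[.4444,-.2822,.105],[.4444,-.2822,.149],[.445,-.2826,.07],[.4444,-.37,.18]])-[240,255]+.5)*5)
E
```

```text
[[178.83014122 339.90685769]
 [171.20081554 265.97414954]
 [186.03968039 396.72592836]
 [186.92417275 350.24644146]]
```

Emit:
servo_tool(
  moves=[
    {"rot": [0,0,0],"grip": 1,"slide": [1.2,-0.04,0.05]},
    {"rot": [0,0,0],"grip": 1,"slide": [1.2,0,0]},
    {"rot": [0,0,0],"grip": 1,"slide": [0.8,0,0]},
    {"rot": [0,0,0],"grip": 1,"slide": [0,0,0]},
  ],
)

```text
time_s: 44.7
eef_pos: [0.4463, -0.2829, 0.0965]
eef_rot: [0.707, -0.016, 0.706, 0.016]
contact_force: [-0.4, 0.3, 0.2]
grip_width: 0.0003
```

Press fully without pausing: 1.35 cm, then check force.

Emit:
servo_tool(
  moves=[
    {"rot": [0,0,0],"grip": 1,"slide": [0.5,0,0]},
    {"rot": [0,0,0],"grip": 1,"slide": [0.5,0,0]},
    {"rot": [0,0,0],"grip": 1,"slide": [0.3,0,0]},
    {"rot": [0,0,0],"grip": 1,"slide": [0,0,0]},
  ],
)

```text
time_s: 45.03
eef_pos: [0.4473, -0.2838, 0.0845]
eef_rot: [0.709, -0.017, 0.705, 0.016]
contact_force: [-0.4, 0.2, 5.6]
grip_width: 0.0001
```

Emit:
servo_tool(
  moves=[
    {"rot": [0,0,0],"grip": 1,"slide": [0.2,0,0]},
    {"rot": [0,0,0],"grip": 1,"slide": [0.1,0,0]},
    {"rot": [0,0,0],"grip": 1,"slide": [0,0,0]},
    {"rot": [0,0,0],"grip": 1,"slide": [0,0,0]},
    {"rot": [0,0,0],"grip": 1,"slide": [0,0,0]},
    {"rot": [0,0,0],"grip": 1,"slide": [0,0,0]},
    {"rot": [0,0,0],"grip": 1,"slide": [0,0,0]},
    {"rot": [0,0,0],"grip": 1,"slide": [0,0,0]},
    {"rot": [0,0,0],"grip": 1,"slide": [0,0,0]},
    {"rot": [0,0,0],"grip": 1,"slide": [0,0,0]},
    {"rot": [0,0,0],"grip": 1,"slide": [0,0,0]},
    {"rot": [0,0,0],"grip": 1,"slide": [0,0,0]},
  ],
)

```text
time_s: 46.03
eef_pos: [0.4474, -0.2839, 0.0841]
eef_rot: [0.709, -0.017, 0.705, 0.015]
contact_force: [-3.8, 2.2, 20.6]
grip_width: 0.0004
```

```bash
python3 - <<'E'
from h import *
s=st()
snap("side","s21",(240,255,380,365),5)
E
```

```text
t 46.03 p [ 0.4474 -0.2839  0.0841] q [ 0.709 -0.017  0.705  0.015] F [-3.8  2.2 20.6] w 0.0004
```

View pics/s21.png

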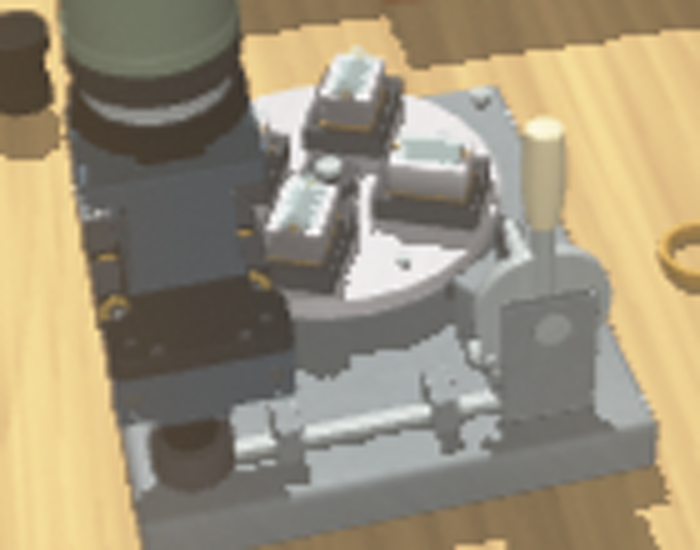

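Emit:
servo_tool(
  moves=[
    {"rot": [0,0,0],"grip": 1,"slide": [-0.5,0,0]},
    {"rot": [0,0,0],"grip": 1,"slide": [-1,0,0]},
    {"rot": [0,0,0],"grip": 1,"slide": [-2,0,0]},
    {"rot": [0,0,0],"grip": 1,"slide": [-3,0,0]},
    {"rot": [0,0,0],"grip": 1,"slide": [-3,0,0]},
    {"rot": [0,0,0],"grip": 1,"slide": [-2,0,0]},
  ],
)

```text
time_s: 46.58
eef_pos: [0.4468, -0.2835, 0.1988]
eef_rot: [0.709, -0.017, 0.705, 0.016]
contact_force: [0.6, -0.1, -0.2]
grip_width: 0.0006
```

```bash
python3 - <<'E'
from h import *
s=st()
delta([.345,.237,.13],Rdown(.03+np.pi,0,1))
im=cv2.imread("pics/t7_full.png"); save(im,"x",(0,0,640,480),1)
snap("side","s22",(240,180,380,365),4);snap("top","t22",(190,150,430,300),3)
E
```

```text
t 46.58 p [ 0.4468 -0.2835  0.1988] q [ 0.709 -0.017  0.705  0.016] F [ 0.6 -0.1 -0.2] w 0.0006
slide_start_axes [ 6.732 52.479 -7.798] slide_target_axes [ 6.883 52.332 -8.613] rot [0.0162 0.0053 0.0021]
```

View pics/t22.png

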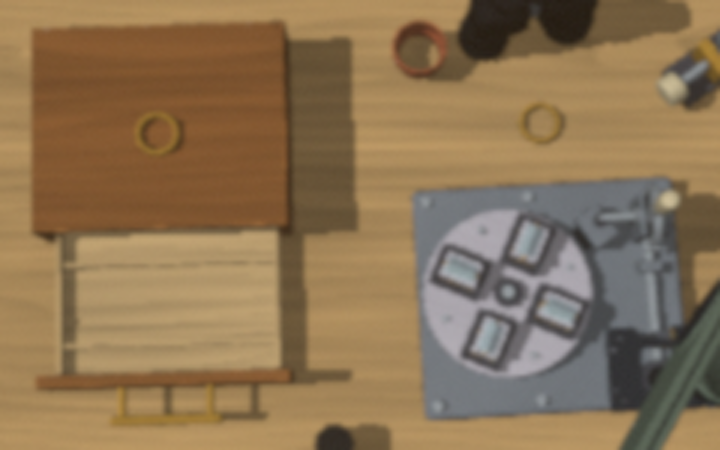

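View pics/s22.png

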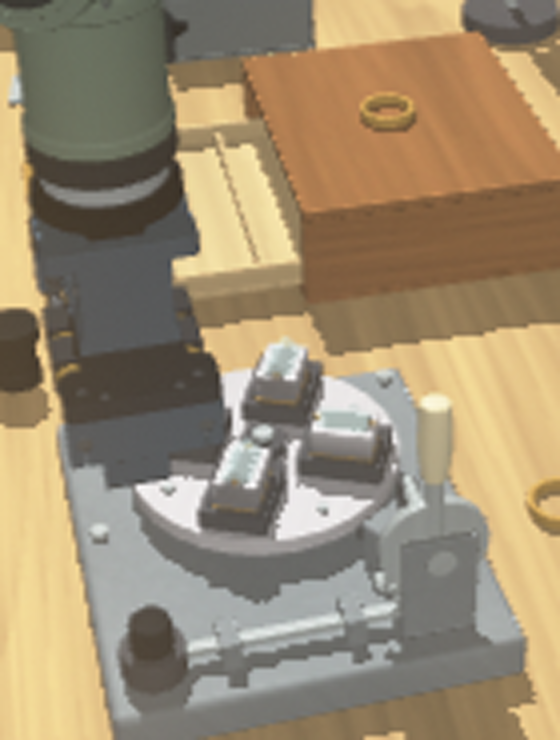

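Emit:
servo_tool(
  moves=[
    {"rot": [0.016,0.005,0.002],"grip": 1,"slide": [0,0,0]},
    {"rot": [0,0,0],"grip": 1,"slide": [0,2.9,-0.48]},
    {"rot": [0,0,0],"grip": 1,"slide": [0,2.9,-0.48]},
    {"rot": [0,0,0],"grip": 1,"slide": [0,2.9,-0.48]},
    {"rot": [0,0,0],"grip": 1,"slide": [0,2.9,-0.48]},
    {"rot": [0,0,0],"grip": 1,"slide": [0,2.9,-0.48]},
    {"rot": [0,0,0],"grip": 1,"slide": [0,2.9,-0.48]},
    {"rot": [0,0,0],"grip": 1,"slide": [0,2.9,-0.48]},
    {"rot": [0,0,0],"grip": 1,"slide": [0,2.9,-0.48]},
    {"rot": [0,0,0],"grip": 1,"slide": [0,2.9,-0.48]},
    {"rot": [0,0,0],"grip": 1,"slide": [0,2.9,-0.48]},
    {"rot": [0,0,0],"grip": 1,"slide": [0,2.9,-0.48]},
  ],
)

```text
time_s: 47.68
eef_pos: [0.3821, 0.0353, 0.1951]
eef_rot: [0.705, -0.01, 0.709, 0.011]
contact_force: [-0.8, 0.5, -0.5]
grip_width: 0.0005
```

Emit:
servo_tool(
  moves=[
    {"rot": [0,0,0],"grip": 1,"slide": [0,2.9,-0.48]},
    {"rot": [0,0,0],"grip": 1,"slide": [0,2.9,-0.48]},
    {"rot": [0,0,0],"grip": 1,"slide": [0,2.9,-0.48]},
    {"rot": [0,0,0],"grip": 1,"slide": [0,2.9,-0.48]},
    {"rot": [0,0,0],"grip": 1,"slide": [0,2.9,-0.48]},
    {"rot": [0,0,0],"grip": 1,"slide": [0,2.9,-0.48]},
    {"rot": [0,0,0],"grip": 1,"slide": [0,2.9,-0.48]},
    {"rot": [0,0,0],"grip": 1,"slide": [1,0,0]},
    {"rot": [0,0,0],"grip": 1,"slide": [2,0,0]},
    {"rot": [0,0,0],"grip": 1,"slide": [2,0,0]},
    {"rot": [0,0,0],"grip": 1,"slide": [0,0,0]},
    {"rot": [0,0,0],"grip": 1,"slide": [0,0,0]},
  ],
)

```text
time_s: 48.68
eef_pos: [0.3426, 0.2352, 0.1454]
eef_rot: [0.705, -0.011, 0.709, 0.01]
contact_force: [-0.1, 0.1, 0.5]
grip_width: 0.0002
```

```bash
python3 - <<'E'
from h import *
s=st()
print(back("top",np.array([[111,420],[220,418]])/3+[190,150]-.5,.05))
delta([.345,.24,.06],Rdown(.03+np.pi,0,1))
E
```

```text
t 48.68 p [0.3426 0.2352 0.1454] q [ 0.705 -0.011  0.709  0.01 ] F [-0.1  0.1  0.5] w 0.0002
[[0.40219626 0.29670194 0.05      ]
 [0.40396227 0.18164052 0.05      ]]
slide_start_axes [8.54  0.479 0.311] slide_target_axes [8.543 0.468 0.254] rot [ 0.     -0.0067  0.0012]
```

Emit:
servo_tool(
  moves=[
    {"rot": [0,0,0],"grip": 1,"slide": [2,0.4,0]},
    {"rot": [0,0,0],"grip": 1,"slide": [2,0,0]},
    {"rot": [0,0,0],"grip": 1,"slide": [2,0,0]},
    {"rot": [0,0,0],"grip": 1,"slide": [2,0,0]},
    {"rot": [0,0,0],"grip": 1,"slide": [0.7,0,0]},
    {"rot": [0,0,0],"grip": 1,"slide": [0,0,1]},
    {"rot": [0,0,0],"grip": 1,"slide": [0,0,1]},
    {"rot": [0,0,0],"grip": 1,"slide": [0,0,1]},
    {"rot": [0,0,0],"grip": 1,"slide": [0,0,0.7]},
    {"rot": [0,0,0],"grip": 1,"slide": [0,0,0.5]},
    {"rot": [0,0,0],"grip": 1,"slide": [0,0,0.5]},
    {"rot": [0,0,0],"grip": 1,"slide": [0,0,0]},
  ],
)

```text
time_s: 49.68
eef_pos: [0.3921, 0.2418, 0.0603]
eef_rot: [0.707, -0.01, 0.707, 0.011]
contact_force: [0.5, -0.9, -1.0]
grip_width: 0.0006
```

```bash
python3 - <<'E'
from h import *
s=st()
snap("side","s23",(230,150,390,260),5)
E
```

```text
t 49.68 p [0.3921 0.2418 0.0603] q [ 0.707 -0.01   0.707  0.011] F [ 0.5 -0.9 -1. ] w 0.0006
```

View pics/s23.png

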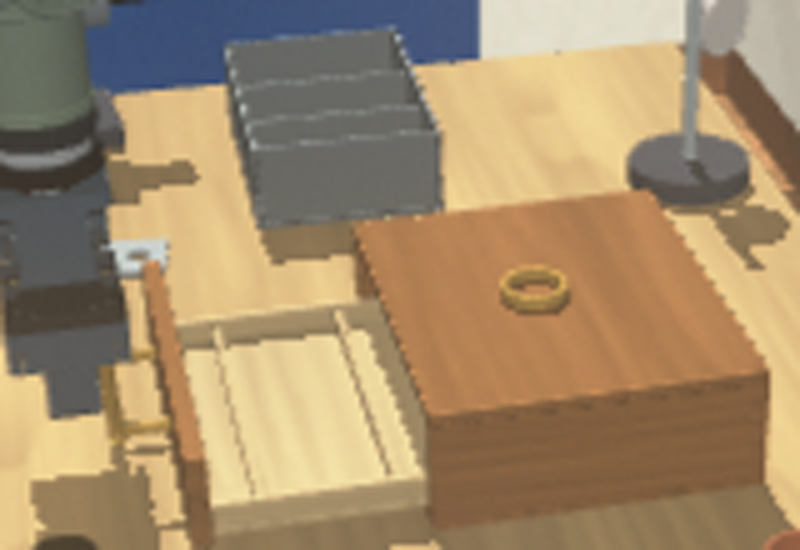

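Emit:
servo_tool(
  moves=[
    {"rot": [0,0,0],"grip": 1,"slide": [0,0,0.7]},
    {"rot": [0,0,0],"grip": 1,"slide": [0,0,1]},
    {"rot": [0,0,0],"grip": 1,"slide": [0,0,1]},
    {"rot": [0,0,0],"grip": 1,"slide": [0,0,1]},
    {"rot": [0,0,0],"grip": 1,"slide": [0,0,1]},
    {"rot": [0,0,0],"grip": 1,"slide": [0,0,1]},
    {"rot": [0,0,0],"grip": 1,"slide": [0,0,1]},
    {"rot": [0,0,0],"grip": 1,"slide": [0,0,1]},
    {"rot": [0,0,0],"grip": 1,"slide": [0,0,1]},
    {"rot": [0,0,0],"grip": 1,"slide": [0,0,1]},
    {"rot": [0,0,0],"grip": 1,"slide": [0,0,1]},
    {"rot": [0,0,0],"grip": 1,"slide": [0,0,0.6]},
  ],
)

```text
time_s: 50.73
eef_pos: [0.5054, 0.2453, 0.0597]
eef_rot: [0.707, -0.01, 0.707, 0.011]
contact_force: [-1.2, -0.9, 0.4]
grip_width: 0.0005
```

```bash
python3 - <<'E'
from h import *
s=st()
snap("side","s24",(230,150,390,260),5)
E
```

```text
t 50.73 p [0.5054 0.2453 0.0597] q [ 0.707 -0.01   0.707  0.011] F [-1.2 -0.9  0.4] w 0.0005
```

View pics/s24.png

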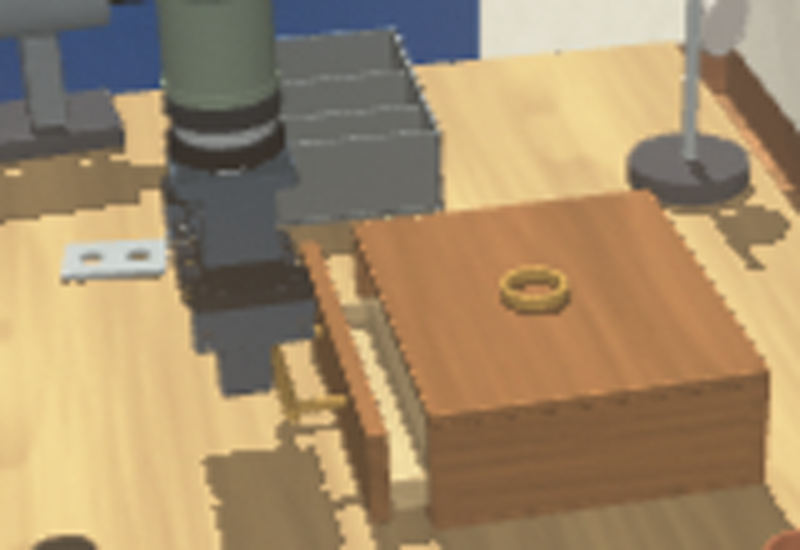

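About 3 cm is left.

Emit:
servo_tool(
  moves=[
    {"rot": [0,0,0],"grip": 1,"slide": [0,0,0.6]},
    {"rot": [0,0,0],"grip": 1,"slide": [0,0,0.6]},
    {"rot": [0,0,0],"grip": 1,"slide": [0,0,0.5]},
    {"rot": [0,0,0],"grip": 1,"slide": [0,0,0.4]},
    {"rot": [0,0,0],"grip": 1,"slide": [0,0,0]},
    {"rot": [0,0,0],"grip": 1,"slide": [0,0,0]},
  ],
)

```text
time_s: 51.28
eef_pos: [0.5251, 0.2457, 0.0597]
eef_rot: [0.707, -0.01, 0.707, 0.011]
contact_force: [-1.1, 0.3, -0.1]
grip_width: 0.0006
```

Emit:
servo_tool(
  moves=[
    {"rot": [0,0,0],"grip": 1,"slide": [0,0,0.3]},
    {"rot": [0,0,0],"grip": 1,"slide": [0,0,0.3]},
    {"rot": [0,0,0],"grip": 1,"slide": [0,0,0.2]},
    {"rot": [0,0,0],"grip": 1,"slide": [0,0,0]},
    {"rot": [0,0,0],"grip": 1,"slide": [0,0,0]},
  ],
)

```text
time_s: 51.7
eef_pos: [0.5308, 0.2457, 0.0595]
eef_rot: [0.705, -0.01, 0.709, 0.011]
contact_force: [-4.7, 0.6, 3.2]
grip_width: 0.0005
```

Emit:
servo_tool(
  moves=[
    {"rot": [0,0,0],"grip": 1,"slide": [0,0,0.15]},
    {"rot": [0,0,0],"grip": 1,"slide": [0,0,0]},
    {"rot": [0,0,0],"grip": 1,"slide": [0,0,0]},
  ],
)

```text
time_s: 51.95
eef_pos: [0.5309, 0.2457, 0.0595]
eef_rot: [0.704, -0.01, 0.71, 0.011]
contact_force: [-8.7, 1.0, 5.4]
grip_width: 0.0006
```

Firm stop at x = 0.531, as expected for shut. Back off and check.

Emit:
servo_tool(
  moves=[
    {"rot": [0,0,0],"grip": 1,"slide": [0,0,-1]},
    {"rot": [0,0,0],"grip": 1,"slide": [0,0,-2]},
    {"rot": [0,0,0],"grip": 1,"slide": [0,0,-3]},
    {"rot": [0,0,0],"grip": 1,"slide": [-1,0,-3]},
    {"rot": [0,0,0],"grip": 1,"slide": [-2,0,-3]},
    {"rot": [0,0,0],"grip": 1,"slide": [-3,0,-2]},
    {"rot": [0,0,0],"grip": 1,"slide": [-3,0,-2]},
    {"rot": [0,0,0],"grip": 1,"slide": [-3,0,-1]},
    {"rot": [0,0,0],"grip": 1,"slide": [0,0,0]},
    {"rot": [0,0,0],"grip": 1,"slide": [0,0,0]},
  ],
)

```text
time_s: 52.78
eef_pos: [0.3651, 0.2412, 0.1817]
eef_rot: [0.708, -0.01, 0.706, 0.013]
contact_force: [0.0, -0.3, -0.3]
grip_width: 0.0005
```

```bash
python3 - <<'E'
from h import *
s=st()
snap("side","s25",(230,160,400,360),4);snap("top","t25",(190,140,430,320),3)
E
```

```text
t 52.78 p [0.3651 0.2412 0.1817] q [ 0.708 -0.01   0.706  0.013] F [ 0.  -0.3 -0.3] w 0.0005
```

View pics/s25.png

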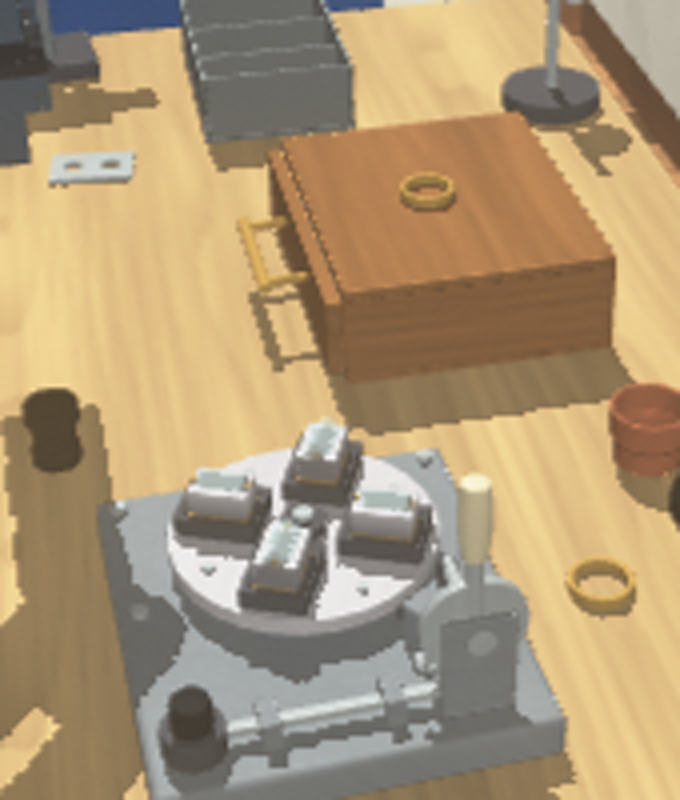

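View pics/t25.png

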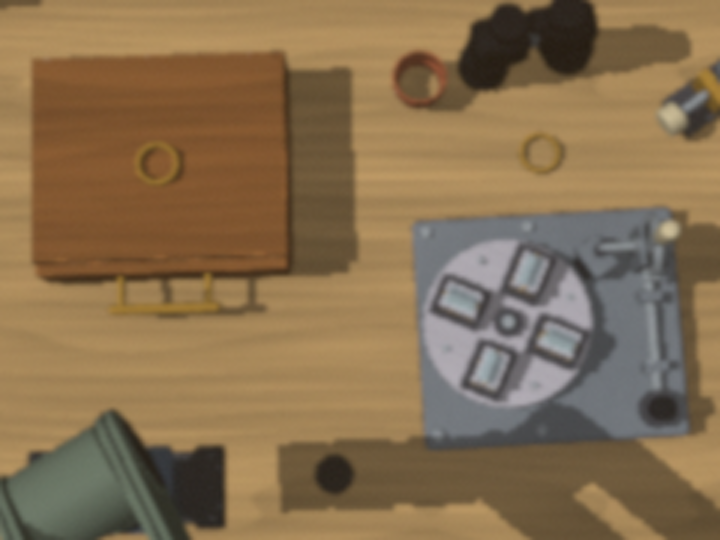

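```bash
python3 - <<'E'
from h import *
a=cv2.imread("pics/top0.png");b=cv2.imread("pics/t25_full.png")
d=cv2.absdiff(a,b).max(2)
for n,(x,y) in dict(eyepiece=(301,297),hood=(331,167),plate=(161,281),r0=(372,191),r1=(480,251),r2=(243,195)).items(): print(n,d[y-14:y+14,x-14:x+14].mean().round(1))
r.job_done(); st()
E
```

```text
eyepiece 34.2
hood 3.7
plate 4.1
r0 4.4
r1 4.3
r2 3.5
the job is handed in; nothing more can be done
the job is handed in; nothing more can be done
```

The job is done and handed in at about 53 s of the 210 s allowed. There was one attempt, and no verdict was reported.

- **Brake:** I pulled the lever past 1.0 rad. The pictures showed it resting at about 0.95, the last notch, before I touched the drawer.
- **Cells:** All four cells in the drawer went into the four nests. Each one stopped at the nest floor: the tool ended at z = 0.091–0.0915 m with 6–8 N of upward force. Cell 4 caught the nest rim once at about 22 N. I lifted it slightly, moved it about 1.5 mm towards the dial's axis, and it went home.
- **Release:** I pressed the button to its stop and held it there for over half a second. The lever sprang back upright. I did not test that the dial runs free.
- **Drawer:** I pushed it in until it met a firm stop with about 9 N of force, at x = 0.531 m, which matches the shut position.

**Last pictures:** the lever is upright, the button is up, all four cells sit level in their nests and the drawer is closed. The robot was clear of everything.

**Bystanders:** comparing the first and last top pictures, the hood, the plate and all three rings show no change. The eyepiece patch did differ, which I put down to the arm's shadow falling across it. Its pixel position is unchanged at about (301, 298).

**Measurement disagreements:**
- The side camera read about 3–6 mm different from the top camera along y. I used the top camera, and the way the cells fitted agreed with it.
- When I gripped the drawer handle, the tool stopped about 6 mm higher and 4 mm further in than I had aimed. I did not find out why, and the drawer still opened normally.

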